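# Slide the tall syrup bottle home into its counter bay

### The job

Put the tall syrup bottle that stands out on the counter back in the empty wooden bay: push it gently with the fingertips, low on its body so that it slides upright without tipping, in through the flared mouth until it stands right up against the bay's back wall. Do not grip, squeeze or lift it, leave everything else where it is (the other tall bottle is already in its own bay), and finish clear of the bottle.

Things in the scene. Friction and masses are not known exactly. Their poses are not given: they have to be found in the camera images.
- syrup: The tall bottle to push: amber glass, steel stopper. Round, 56 mm in diameter to 150 mm up, then tapering to a 24 mm neck; 240 mm high, about 0.55 kg, free on the bare wood counter (z = 0). Origin: centre of its underside, z up. Starts on the right. Pushed above 30 mm high it may tip; a plumb gripper's wide body would bump its upper part, so lean the tool back from it.
- bay: The empty bay, fixed: a low three-sided wooden pocket without floor, walls 25 mm high and 12 mm thick, open to its own -y (roughly to the robot's right). Origin on the counter, where the centre of the bottle's underside is when home. Inner faces: back wall y = +28 mm, sides x = -33 and +33 mm (5 mm play each side), from y = +28 to -20 mm, then flaring wings.
- bay_mouth (a point): Middle of the empty bay's mouth, on the counter, at y = -45 mm of the bay's frame. Here the wings, flared at 45 degrees, end 58 mm either side. A bottle that is home has its near edge at y = -28 mm, outside the straight sides. The bay is turned up to 0.25 rad; whether it is the nearer or the farther of the two bays varies.
- bay_taken: The other bay, same shape and frame, fixed, with a bottle already home in it.
- syrup_parked: The other tall bottle, of the same make as syrup, standing home in the taken bay. Leave it alone.
- jar: Short lidded glass jar, 64 mm in diameter, 75 mm high, origin at the centre of its underside. Stands beside the tall bottle, nearer or farther than it in x. Leave it alone.
- bowl: White bowl, 100 mm across, 45 mm high, origin under its centre, beyond the working area. Leave it alone.
- cup: Terracotta cup, 72 mm across, 70 mm high, origin under its centre, beyond the working area. Leave it alone.
- tin: Small steel sugar tin, 48 mm in diameter, 55 mm high, origin under its centre, between the two tarts at the left. Leave it alone.
- tart: Yellow fruit tart on a plate 194 mm across, 50 mm high, origin under its centre, at the left. Leave it alone.
- tart_small: Small red fruit tart on a plate 154 mm across, 50 mm high, origin under its centre, at the left. Leave it alone.

How it is judged:
By the outcome, as a careful person would: the job done as asked, in the order asked, and still so for the second after the job is handed in, with the robot touching nothing.
It also fails if it takes over 64 s, if anything falls off the work surface, if the arm or the gripper's body presses on something with over 40 N, if the wrist force passes 120 N, or if a joint passes its speed limit or range.

### The arm

A 7-joint arm with a two-finger parallel gripper is mounted at the origin on the work surface. World frame = base frame: x ahead of the robot, y to its left, z up, the work surface at z = 0. Lengths are in m, angles in rad, forces in N, time in s.
With the tool pointing down it reaches from about 0.4 to 0.875 m from the base axis. Payload 19.3 kg.
Tool frame: the origin (TCP) lies on the centre line of the jaws, within the pads' length; the fingertips stand arm.tip_reach ahead of it and the grasp point (between the pads) lies 6 mm ahead of it (arm.tip_reach is the distance from the TCP to the fingertips, in m); x points along the fingers, y is the direction in which the jaws open and shut, and the axes are right-handed (so a half turn about x gives the same grasp; the last joint's range is limited). The gripper opens to 85 mm and grips with 20 to 120 N. Pads are 22 mm wide; open, the fingers measure 114 mm over their backs; the gripper's body (76 mm by 85 mm) begins 54 mm behind the grasp point. The pads swing forward as they close: fully open they stand 13 mm farther back than shut.
Start: joints at [-1.264, 0.521, -0.036, 1.599, 0.021, 1.021, -0.113], TCP at [0.23, 0.581, 0.256] pointing down, gripper open.
Joint ranges: [-2.91, 2.91], [-0.3, 2.13], [-1.5, 1.42], [0.17, 2.43], [-1.26, 4.41], [0.16, 1.93], [-2.52, 2.52]. Speed limits (rad/s): [1.89, 1.89, 2.39, 2.39, 3.01, 3.01, 3.01].

### API

Orientations are given as a 3x3 rotation matrix whose columns are the frame's x, y, z axes.
In Python, from cell import sense, eyes, arm gives the robot as it stands.
- The arm moves only by the tool drive_tool, never from a script. Its arguments are lists of equal length, an entry for each row: "jaw": the closure in counts, from 0 (fully open) to 255 (shut); "linear": the shift along the world's x, y, z in mm, a list of three; "turn": the turn about the world's z in degrees. A call has 1 to 10 rows; each row is the pose to reach, as a shift and turn from the pose commanded when the call began; what a row does not reach only later rows make up. A row lasts 1/12 s, in which the tool goes at most 41.7 mm and 7.16 degrees, less where a joint would pass 70% of its speed; a pose out of reach is approached as far as the arm can. A call with a gripper value outside its range is refused whole. The fingers move at their own pace and stop on an object; "squeeze" is the grip in N (left out, the last holds). Time passes only in rows, so rows that repeat a pose let the fingers close. It gives the time, the measured TCP pose, the force and the opening at its end, in the units of the state.
- sense(): the state, without advancing time (a new reading comes with each control period).
- eyes.get_image(name): name is "side" or "top" or "wrist"; returns a dict with "frame" (384x512x3 uint8, blue, green, red), "fx", "fy", "cx", "cy" (pixels), "k1" (the pictures are not rectified: a ray, as slopes to the right and down, at radius r is drawn at 1 + k1 r^2 times it, then the intrinsics apply), "xyz" and "orientation" of the camera in the world; the wrist camera has in their place "T_tool_cam" (4x4, takes a point from camera to tool coordinates, whose origin is the TCP and whose axes are the tool frame's). Camera axes: x right, y down, z forward; pixel columns grow to the right and rows downward; lengths in m; the calibration is good to about 2 mm. A picture is of the moment at which its call begins: read the wrist's pose just before it. There is no depth.
- arm.sign_off(): hands the job in, once; it reports no verdict.
Trained networks look in the newest picture that a camera, given by its name, has taken for a name from the list of things; names that differ only in an ending like _2 or _b are one class to them, and where a whole thing is asked for, a point or a joint stands for the part that bears it (a point fixed in the world has none). Each returns a list of dicts, best first, with "confidence" (0 to 1); they miss things now and then, are a little off and sometimes report something else, mostly with a low value. They report only what shows in the picture. A call takes as long as a camera call.
- eyes.recognise(camera, thing): "location" ([column, row] in pixels, amid what is visible of it).
The state is a dict: "time_s": time; "joints": joint angles; "qd": joint speeds; "effort": joint torques, N m; "eef_pos": TCP position; "eef_rot": TCP orientation; "wrist_force": force on the tool from outside, world axes, zero at the start; "wrist_torque": the same for the moment, N m; "gripper_width": finger opening in m.
Only numpy, scipy, OpenCV 4.12 (cv2) and the standard library are available. Lean on these libraries where they do the work, as an engineer would, in place of code of your own. Each camera call takes 0.05 s, during which the arm holds its last target.

## Working session

There is one attempt and no reset: what is moved stays moved. The work goes in short steps, Python scripts to look and compute and a tool call to move; the robot and the scene stay as the last step left them, time stands still between calls to the robot, and variables do not carry over. Pictures are saved under pics/ and viewed, and the job is handed in when it is done.

Besides the shell and the picture viewer there is one more tool, called after ">>>" by a JSON object that holds its "method" and its "body". drive_tool: Moves the arm, as the interface text tells. Its arguments: {"type":"object","properties":{"jaw":{"type":"array"},"linear":{"type":"array"},"turn":{"type":"array"},"squeeze":{"type":"number"}},"required":["jaw","linear","turn"]}

```bash
ls; mkdir -p pics
cat > h.py <<'E'
import numpy as np, cv2
from cell import sense, eyes, arm
def cam(name):
    s=sense(); im=eyes.get_image(name)
    if 'T_tool_cam' in im:
        T=np.eye(4);T[:3,:3]=s['eef_rot'];T[:3,3]=s['eef_pos'];T=T@np.array(im['T_tool_cam']);R=T[:3,:3];p=T[:3,3]
    else: R=np.array(im['orientation']);p=np.array(im['xyz'])
    return im,R,p
def ray(im,R,u,v):
    xd=(u-im['cx'])/im['fx'];yd=(v-im['cy'])/im['fy'];x,y=xd,yd
    for _ in range(30):
        f=1+im['k1']*(x*x+y*y);x,y=xd/f,yd/f
    return R@np.array([x,y,1.])
def onz(im,R,p,u,v,z=0.):
    d=ray(im,R,u,v);return p+d*(z-p[2])/d[2]
def proj(im,R,p,P):
    c=(np.atleast_2d(P)-p)@R;x=c[:,0]/c[:,2];y=c[:,1]/c[:,2];f=1+im['k1']*(x*x+y*y)
    return np.c_[im['fx']*x*f+im['cx'],im['fy']*y*f+im['cy']]
E
python3 - <<'E'
from h import *
s=sense();print(s['time_s'],s['eef_pos'],np.round(s['eef_rot'],3),s['gripper_width'],[a for a in dir(arm) if a[0]!='_'],arm.tip_reach)
for n in ['side','top','wrist']:
    im,R,p=cam(n);cv2.imwrite(f'pics/{n}0.png',im['frame']);print(n,p,np.round(R,3).tolist(),im['fx'],im['k1'])
    for t in ['syrup','bay','bay_taken','jar','bay_mouth','tin','tart','tart_small','bowl','cup']:
        r=eyes.recognise(n,t);print(t,[(np.round(a['location']).tolist(),round(a['confidence'],2),np.round(onz(im,R,p,*a['location'])[:2],3).tolist()) for a in r[:3]])
E
```

```text
pics
0.0 [0.22990094 0.58084795 0.25572385] [[-0.     0.368  0.93 ]
 [-0.001  0.93  -0.368]
 [-1.    -0.001  0.   ]] 0.08539875158720119 ['MotionError', 'sign_off', 'tip_reach'] 0.025
side [-0.17388936 -0.88026859  0.73315758] [[0.806, -0.263, 0.53], [-0.591, -0.396, 0.703], [0.025, -0.88, -0.475]] 497.4152227383077 -0.20332463179480784
syrup [([268.0, 233.0], 0.63, [0.538, 0.01])]
bay [([206.0, 207.0], 0.55, [0.476, 0.228])]
bay_taken [([233.0, 187.0], 0.67, [0.612, 0.292])]
jar [([336.0, 252.0], 0.85, [0.631, -0.16])]
bay_mouth [([210.0, 207.0], 0.97, [0.485, 0.222])]
tin [([194.0, 172.0], 0.58, [0.56, 0.451]), ([223.0, 162.0], 0.2, [0.687, 0.463])]
tart [([221.0, 163.0], 0.64, [0.68, 0.467]), ([269.0, 233.0], 0.3, [0.542, 0.01])]
tart_small [([158.0, 183.0], 0.88, [0.426, 0.446]), ([223.0, 164.0], 0.31, [0.679, 0.455])]
bowl [([344.0, 213.0], 0.73, [0.792, -0.03])]
cup [([318.0, 191.0], 0.96, [0.821, 0.117])]
top [0.36802748 0.12080461 1.22553121] [[0.016, -0.982, 0.188], [-1.0, -0.016, 0.002], [0.001, -0.188, -0.982]] 432.1739032276665 -0.09719693004439345
syrup [([345.0, 240.0],
[... 184 characters left out ...]
0.783, 0.051])]
jar [([372.0, 192.0], 0.89, [0.599, -0.214])]
bay_mouth [([224.0, 236.0], 0.63, [0.464, 0.211])]
tin [([153.0, 207.0], 0.55, [0.544, 0.42])]
tart [([154.0, 157.0], 0.95, [0.691, 0.424])]
tart_small [([150.0, 250.0], 0.78, [0.421, 0.422])]
bowl [([324.0, 137.0], 0.69, [0.76, -0.075])]
cup [([277.0, 130.0], 0.94, [0.78, 0.064])]
wrist [0.16397508 0.60805535 0.37346737] [[0.367, 0.893, 0.258], [0.93, -0.353, -0.103], [-0.001, 0.278, -0.961]] 292.028643131933 -0.014813778911411855
syrup []
bay [([86.0, 372.0], 0.58, [0.454, 0.196])]
bay_taken []
jar []
bay_mouth [([86.0, 368.0], 0.85, [0.447, 0.2])]
tin []
tart []
tart_small [([194.0, 307.0], 0.72, [0.403, 0.416])]
bowl []
cup []
```

View pics/top0.png

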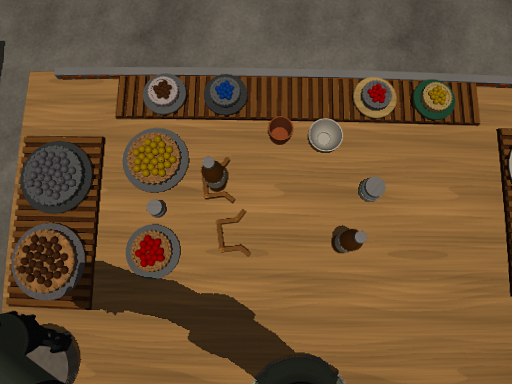

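View pics/side0.png

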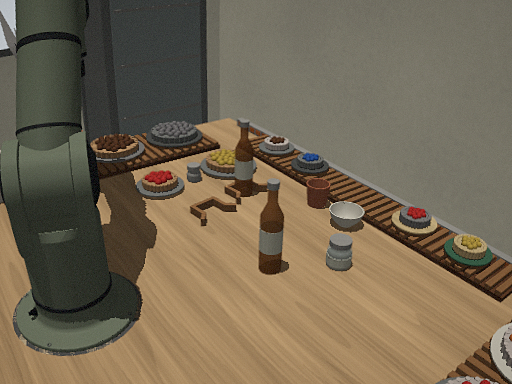

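View pics/wrist0.png

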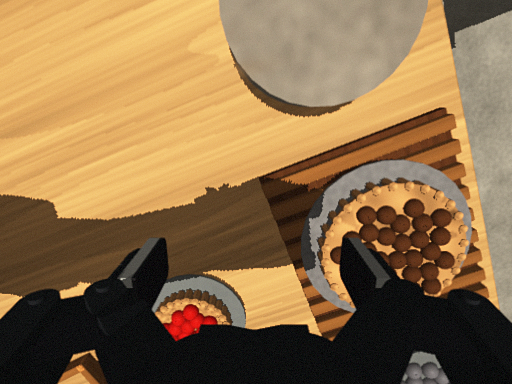

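Top view: free bottle at around (345,240), jar (372,190), empty bay (230,233), taken bay with the other bottle (213,175). I'll refine the poses with enlarged crops and model overlays.

```bash
cat >> h.py <<'E'
def circ(c,r,z,n=40):
    a=np.linspace(0,2*np.pi,n);return np.c_[c[0]+r*np.cos(a),c[1]+r*np.sin(a),np.full(n,z)]
def baypts(b,z):
    x,y,t=b;P=np.array([[-58,-45],[-33,-20],[-33,28],[33,28],[33,-20],[58,-45]])/1000.
    c,s=np.cos(t),np.sin(t);return np.c_[x+c*P[:,0]-s*P[:,1],y+s*P[:,0]+c*P[:,1],np.full(6,z)]
def overlay(n,fn,bot,bay,box,k,im=None):
    im,R,p=im or cam(n);x0,y0,x1,y1=box
    f=cv2.resize(im['frame'][y0:y1,x0:x1],None,fx=k,fy=k,interpolation=cv2.INTER_CUBIC)
    def pl(P,c,cl): 
        q=((proj(im,R,p,P)-[x0,y0]+.5)*k).astype(np.int32);cv2.polylines(f,[q],cl,c,1,cv2.LINE_AA)
    if bot is not None:
        for r,z in((.028,0),(.028,.15),(.012,.24)): pl(circ(bot,r,z),(0,255,0),True)
    if bay is not None:
        pl(baypts(bay,0.025),(255,255,0),False);pl(baypts(bay,0.),(255,0,255),False)
    cv2.imwrite(fn,f)
E
python3 - <<'E'
from h import *
A={}
for n in['side','top']:
    A[n]=cam(n)
def tri(a,b):
    da=ray(A['side'][0],A['side'][1],*a);db=ray(A['top'][0],A['top'][1],*b);pa=A['side'][2];pb=A['top'][2]
    t=np.linalg.lstsq(np.c_[da,-db],pb-pa,rcond=None)[0];return pa+t[0]*da,pb+t[1]*db
print(tri((268,233),(345,240)),tri((336,252),(372,192)))
# stopper tops: side ~(273,183), top (362,237)
print(tri((273,183),(361.5,237.5)))
overlay('top','pics/t1.png',(0.47,-.12),(.475,.22,.1),(190,190,390,270),4,A['top'])
overlay('side','pics/s1.png',(0.47,-.12),(.475,.22,.1),(170,170,310,290),5,A['side'])
E
```

```text
(array([ 0.44466218, -0.1076572 ,  0.09779543]), array([ 0.45054624, -0.11138217,  0.09899418])) (array([ 0.58668334, -0.20020074,  0.04001447]), array([ 0.58991429, -0.20254484,  0.04125985]))
(array([ 0.44343148, -0.11935803,  0.2355298 ]), array([ 0.44663171, -0.12145259,  0.23629703]))
```

View pics/t1.png

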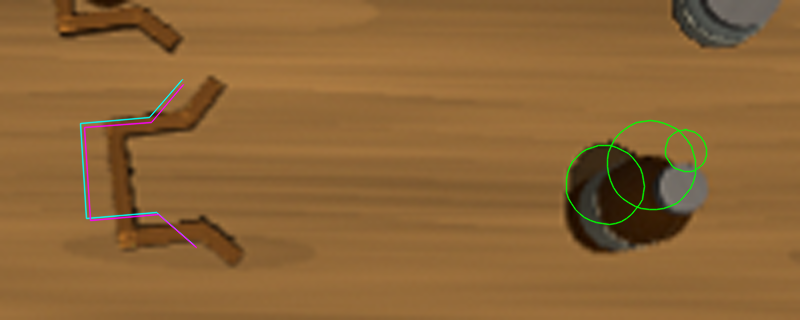

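View pics/s1.png

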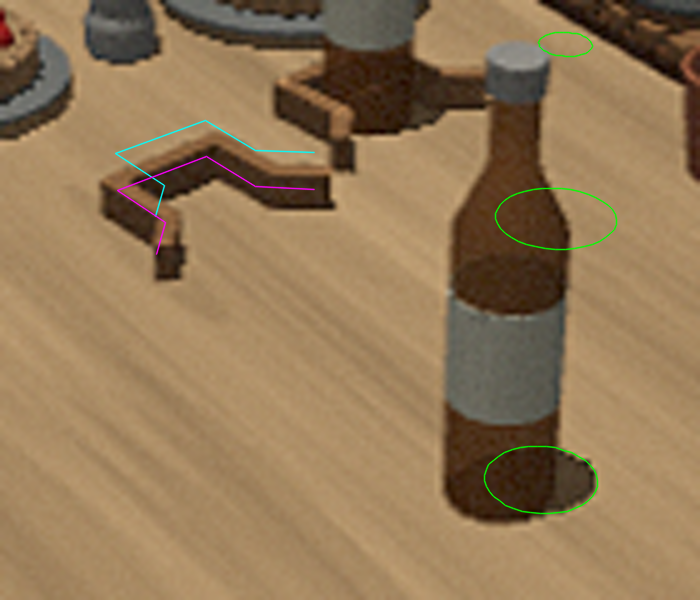

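Run:
```python
from h import *
from scipy.optimize import least_squares
A={n:cam(n) for n in['side','top']}
im,R,p=A['top']
pk=np.array([[186,127],[131,138],[136,226],[205,219]])/4+[190,190]-.5
idx=[4,3,2,1]
f=lambda b:(proj(im,R,p,baypts(b,.025)[idx])-pk).ravel()
r=least_squares(f,[.46,.2,.1]);b=r.x;print(b,r.fun.round(2))
print(onz(im,R,p,684/4+190-.5,188/4+190-.5,.24))
overlay('top','pics/t2.png',(0.445,-.12),b,(190,190,390,270),4,A['top'])
overlay('side','pics/s2.png',(0.445,-.12),b,(170,170,310,290),5,A['side'])
```

```text
[0.46920073 0.18763773 0.15907706] [ 1.57 -0.36 -1.73 -0.68  0.1   0.86  0.05  0.15]
[ 0.44860162 -0.1182855   0.24      ]
```

View pics/t2.png

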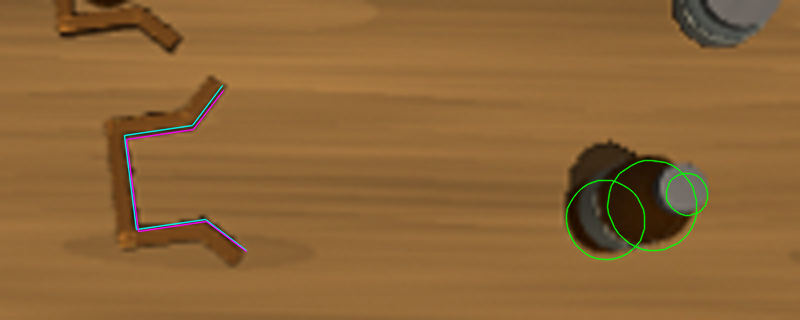

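View pics/s2.png

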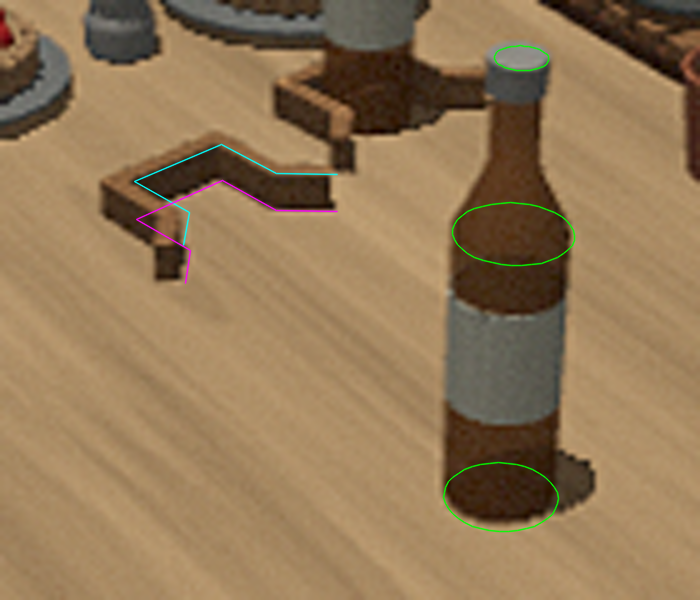

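Poses: syrup ≈ (0.448, -0.117), bay home ≈ (0.469, 0.188) with yaw ≈ +0.16 rad; overlays match within about 2–4 mm. I'll move high over to the −y side of the bottle. The tool can't lean, so I'll push with the back of an open finger, which stands out beyond the gripper body.

>>> {"method": "drive_tool", "body": {"jaw": [0, 0, 0, 0, 0, 0, 0, 0, 0, 0], "linear": [[170, -281, 114], [170, -281, 114], [170, -281, 114], [170, -281, 114], [170, -281, 114], [170, -281, 114], [170, -281, 114], [170, -281, 114], [170, -281, 114], [170, -281, 114]], "turn": [0, 0, 13, 13, 13, 13, 13, 13, 13, 13]}}

```text
time_s: 2.68
eef_pos: [0.4024, 0.2969, 0.372]
eef_rot: [[0.003, 0.155, 0.988], [0.001, 0.988, -0.155], [-1.0, 0.001, 0.002]]
wrist_force: [0.6, 0.1, -0.3]
gripper_width: 0.0854
```

>>> {"method": "drive_tool", "body": {"jaw": [0, 0, 0, 0, 0, 0, 0, 0, 0, 0], "linear": [[28, -350, 0], [28, -350, 0], [28, -350, 0], [28, -350, 0], [28, -350, 0], [28, -350, 0], [28, -350, 0], [28, -350, 0], [28, -350, 0], [28, -350, 0]], "turn": [0, 0, 0, 0, 0, 0, 0, 0, 0, 0]}}

```text
time_s: 3.52
eef_pos: [0.4279, -0.0534, 0.3704]
eef_rot: [[0.0, 0.154, 0.988], [-0.001, 0.988, -0.154], [-1.0, -0.001, 0.001]]
wrist_force: [-0.6, 0.6, -0.1]
gripper_width: 0.0852
```

>>> {"method": "drive_tool", "body": {"jaw": [0, 0, 0, 0, 0, 0, 0, 0, 0, 0], "linear": [[0, -200, 0], [0, -200, 0], [0, -200, 0], [0, -200, 0], [0, -200, 0], [0, -200, 0], [0, -200, 0], [0, -200, 0], [0, -200, 0], [0, -200, 0]], "turn": [0, 0, 0, 0, 0, 0, 0, 0, 0, 0]}}

```text
time_s: 4.35
eef_pos: [0.4284, -0.2486, 0.3703]
eef_rot: [[0.0, 0.147, 0.989], [0.0, 0.989, -0.147], [-1.0, 0.0, 0.0]]
wrist_force: [0.7, 0.2, 0.1]
gripper_width: 0.0855
```

>>> {"method": "drive_tool", "body": {"jaw": [0, 0, 0, 0, 0, 0, 0, 0, 0, 0], "linear": [[0, -5, -270], [0, -5, -270], [0, -5, -270], [0, -5, -270], [0, -5, -270], [0, -5, -270], [0, -5, -270], [0, -5, -270], [0, -5, -270], [0, -5, -270]], "turn": [0, 0, 0, 0, 0, 0, 0, 0, 0, 0]}}

```text
time_s: 5.18
eef_pos: [0.4289, -0.2549, 0.1018]
eef_rot: [[0.002, 0.149, 0.989], [-0.001, 0.989, -0.149], [-1.0, -0.0, 0.002]]
wrist_force: [-0.3, -1.0, 1.5]
gripper_width: 0.0854
```

Run:
```python
from h import *
A=cam('side');overlay('side','pics/s3.png',(.448,-.117),None,(180,150,380,310),4,A)
A=cam('wrist');cv2.imwrite('pics/w3.png',A[0]['frame']);print(A[0]['T_tool_cam'],A[0]['fx'],A[0]['cx'],A[0]['cy'])
A=cam('top');overlay('top','pics/t3.png',(.448,-.117),None,(300,180,450,290),5,A)
```

```text
[[ 1.13127500e-03 -2.77947090e-01  9.60595719e-01 -1.17198581e-01]
 [ 9.99999157e-01  9.26359992e-04 -9.09638637e-04  8.83604539e-04]
 [-6.37026030e-04  9.60595938e-01  2.77947904e-01 -7.10956408e-02]
 [ 0.00000000e+00  0.00000000e+00  0.00000000e+00  1.00000000e+00]] 292.028643131933 253.54381568209587 189.86907052201866
```

View pics/s3.png

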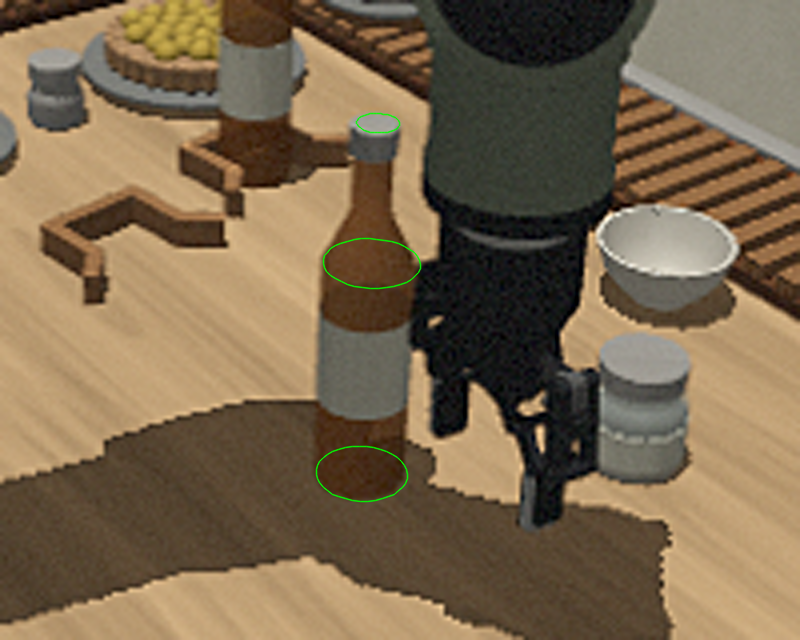

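View pics/w3.png

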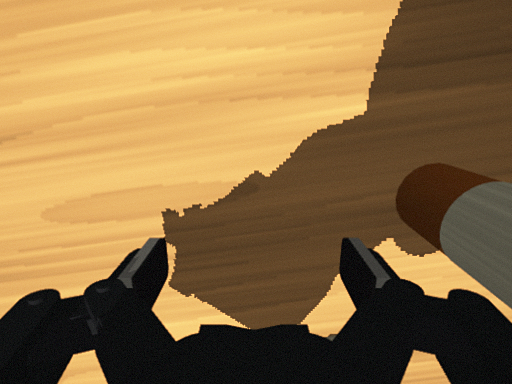

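View pics/t3.png

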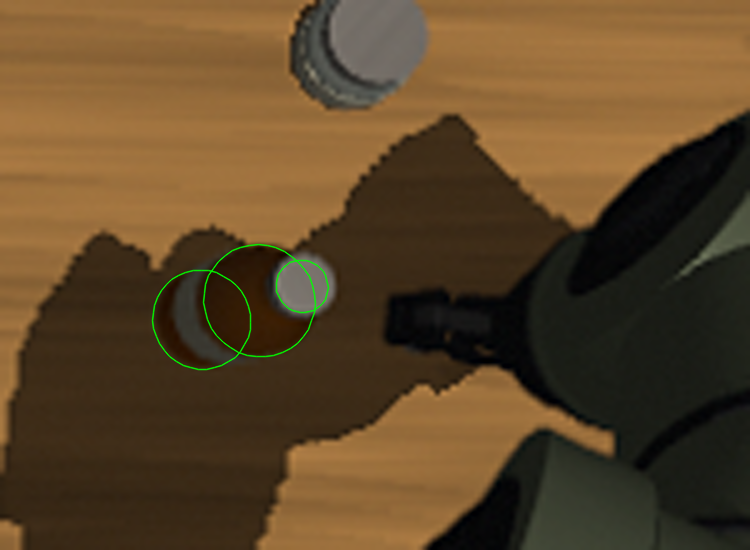

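Run:
```python
from h import *
im,R,p=cam('side');s=sense();E=np.array(s['eef_rot']);o=np.array(s['eef_pos']);n=E[:,2]
def pt(u,v,off=0):
    u=u/4+180-.5;v=v/4+150-.5;d=ray(im,R,u,v);t=((o+off*n-p)@n)/(d@n);q=(p+t*d-o);return (q@E*1000).round(0)
for nm,(u,v) in dict(farTipBotL=(432,433),farTipBotR=(462,436),farknuckTopL=(412,262),farknBotL=(412,345),nearTip=(522,525),nearTipR=(560,522),nearbackR=(598,470),nearkn=(598,372),bodytop=(440,215)).items():
    print(nm,pt(u,v,0),pt(u,v,-.011))
f=cv2.resize(im['frame'][190:290,270:350],None,fx=7,fy=6,interpolation=cv2.INTER_CUBIC)
cv2.imwrite('pics/s4.png',np.clip(f.astype(float)*2.5,0,255).astype('uint8'))
```

```text
farTipBotL [25. 66.  0.] [ 10.  49. -11.]
farTipBotR [ 7. 36. -0.] [ -7.  19. -11.]
farknuckTopL [-71.  98.  -0.] [-83.  80. -11.]
farknBotL [-19.  93.   0.] [-33.  75. -11.]
nearTip [ 24. -28.  -0.] [ 10. -43. -11.]
nearTipR [ -0. -60.  -0.] [-14. -75. -11.]
nearbackR [-51. -86.  -0.] [ -63. -100.  -11.]
nearkn [-103.  -77.   -0.] [-115.  -91.  -11.]
bodytop [-114.   72.   -0.] [-125.   55.  -11.]
```

View pics/s4.png

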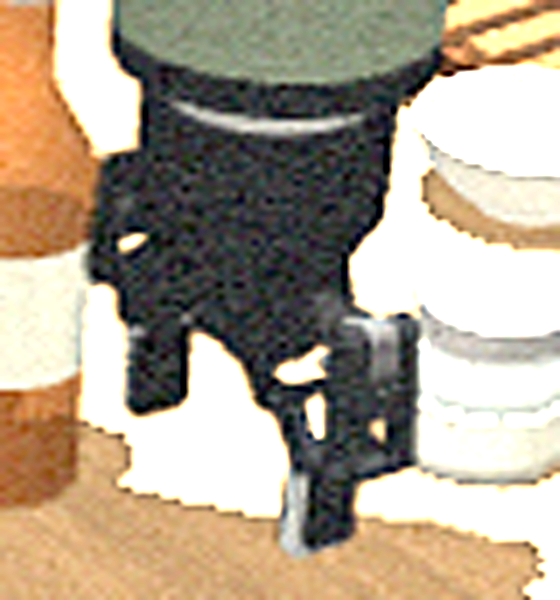

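The images show the outer knuckle of each open finger standing about 70–75 mm off the axis, roughly 50 mm above the tips, so it would touch the bottle before the fingertip. I'll lower the tips to the counter and check again from the side.

>>> {"method": "drive_tool", "body": {"jaw": [0, 0, 0, 0, 0, 0, 0, 0], "linear": [[0, 0, -30], [0, 0, -60], [0, 0, -70], [0, 0, -70], [0, 0, -72], [0, 0, -72], [0, 0, -72], [0, 0, -72]], "turn": [0, 0, 0, 0, 0, 0, 0, 0]}}

```text
time_s: 6.05
eef_pos: [0.4286, -0.2551, 0.0293]
eef_rot: [[0.001, 0.149, 0.989], [-0.001, 0.989, -0.149], [-1.0, -0.0, 0.002]]
wrist_force: [-0.8, -0.3, 0.2]
gripper_width: 0.0859
```

Run:
```python
from h import *
im,R,p=cam('side')
f=cv2.resize(im['frame'][200:300,260:360],None,fx=6,fy=6,interpolation=cv2.INTER_CUBIC)
cv2.imwrite('pics/s5.png',np.clip(f.astype(float)*2,0,255).astype('uint8'))
im,R,p=cam('wrist');cv2.imwrite('pics/w5.png',np.clip(im['frame'].astype(float)*3,0,255).astype('uint8'));s=sense();print(s['eef_pos'],s['wrist_force'],s['joints'])
```

```text
[ 0.42834923 -0.25496565  0.02899066] [ 0.19473676 -0.01739911  0.35147156] [ 0.24421411  0.72646836  0.23514337  2.07743598 -0.42801746  0.38202478
  2.24267199]
```

View pics/s5.png

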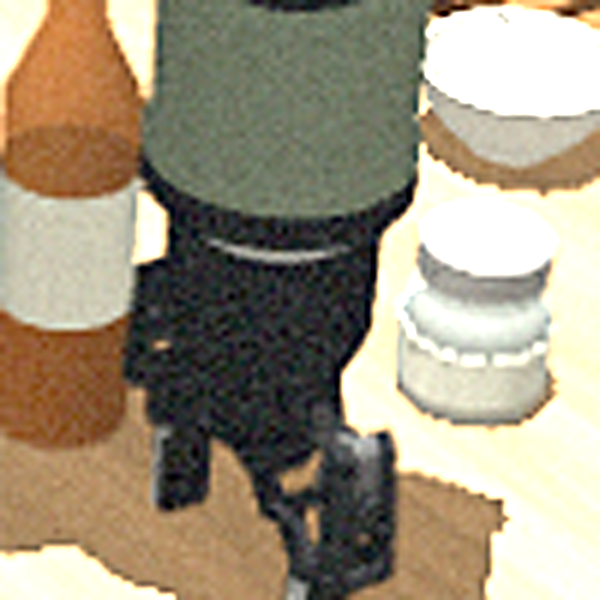

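View pics/w5.png

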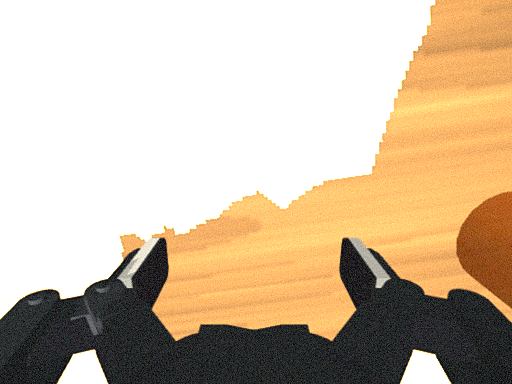

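>>> {"method": "drive_tool", "body": {"jaw": [0, 0, 0, 0], "linear": [[0, 0, -4], [0, 0, -8], [0, 0, -8], [0, 0, -8]], "turn": [0, 0, 0, 0]}}

```text
time_s: 6.48
eef_pos: [0.4278, -0.2548, 0.0199]
eef_rot: [[-0.001, 0.149, 0.989], [0.0, 0.989, -0.149], [-1.0, 0.0, -0.001]]
wrist_force: [0.5, 0.1, 0.3]
gripper_width: 0.0855
```

>>> {"method": "drive_tool", "body": {"jaw": [0, 0, 0], "linear": [[0, 0, -3], [0, 0, -3], [0, 0, -3]], "turn": [0, 0, 0]}}

```text
time_s: 6.73
eef_pos: [0.4279, -0.2549, 0.0171]
eef_rot: [[-0.0, 0.149, 0.989], [0.0, 0.989, -0.149], [-1.0, 0.0, -0.0]]
wrist_force: [0.3, -0.3, 0.1]
gripper_width: 0.0852
```

>>> {"method": "drive_tool", "body": {"jaw": [0, 0, 0, 0, 0, 0, 0, 0], "linear": [[0, 0, -1], [0, 0, -3], [1, 6, -3], [2, 12, -3], [3, 18, -3], [4, 24, -3], [4, 27, -3], [4, 27, -3]], "turn": [0, 0, 0, 0, 0, 0, 0, 0]}}

```text
time_s: 7.4
eef_pos: [0.4322, -0.2268, 0.0143]
eef_rot: [[-0.0, 0.148, 0.989], [0.0, 0.989, -0.148], [-1.0, 0.0, -0.0]]
wrist_force: [0.4, -0.0, 0.6]
gripper_width: 0.0852
```

Run:
```python
from h import *
A=cam('side');s=sense();print(s['eef_pos'],s['wrist_force'])
overlay('side','pics/s6.png',(.448,-.117),None,(220,170,340,290),5,A)
A=cam('top');overlay('top','pics/t6.png',(.448,-.117),None,(300,190,420,280),6,A)
f=cv2.imread('pics/t6.png');cv2.imwrite('pics/t6.png',np.clip(f.astype(float)*1.8,0,255).astype('uint8'))
A=cam('wrist');cv2.imwrite('pics/w6.png',np.clip(A[0]['frame'].astype(float)*2,0,255).astype('uint8'))
```

```text
[ 0.43212975 -0.22741756  0.01435323] [-0.14081702 -0.18327997 -0.22683777]
```

View pics/s6.png

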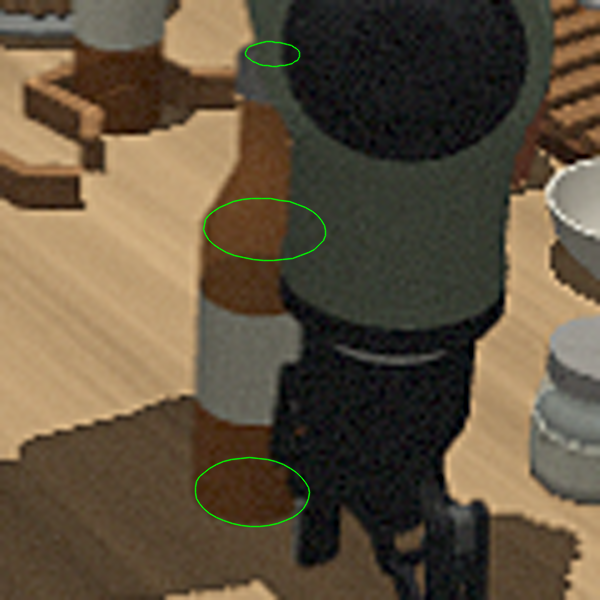

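View pics/t6.png

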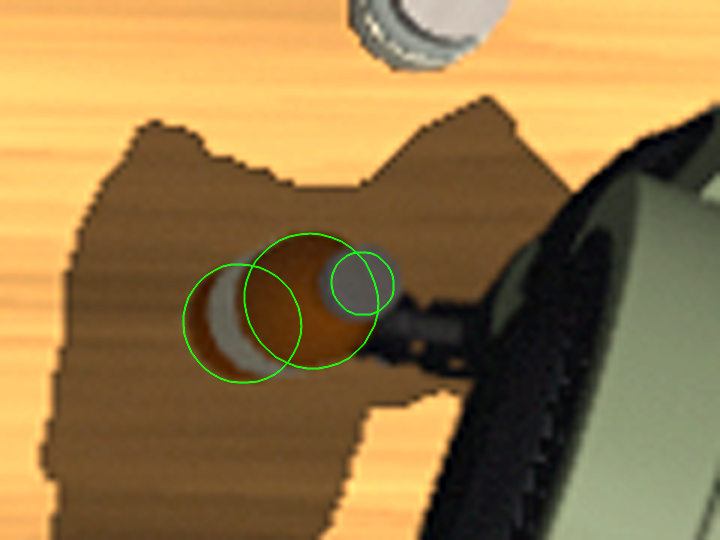

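View pics/w6.png

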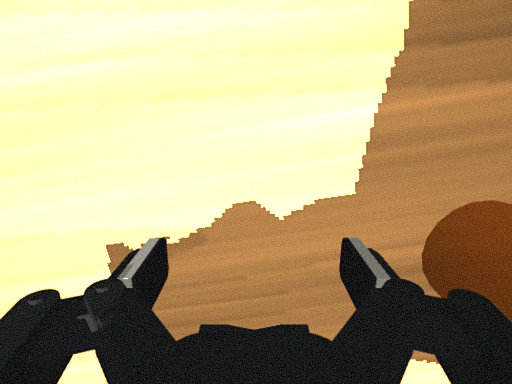

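Not in contact yet. I'll creep in while watching the force and the bottle's tilt.

>>> {"method": "drive_tool", "body": {"jaw": [0, 0, 0, 0, 0, 0], "linear": [[0, 1, 0], [0, 3, 0], [1, 5, 0], [1, 7, 0], [1, 9, 0], [1, 9, 0]], "turn": [0, 0, 0, 0, 0, 0]}}

```text
time_s: 8.05
eef_pos: [0.433, -0.2184, 0.0143]
eef_rot: [[-0.0, 0.149, 0.989], [0.0, 0.989, -0.149], [-1.0, 0.0, -0.0]]
wrist_force: [-0.2, 0.2, -1.0]
gripper_width: 0.0856
```

```bash
cat > look.py <<'E'
from h import *
import sys
tag,bx,by=sys.argv[1],float(sys.argv[2]),float(sys.argv[3])
box=[int(v) for v in sys.argv[4].split(',')] if len(sys.argv)>4 else (220,170,340,290)
tb=[int(v) for v in sys.argv[5].split(',')] if len(sys.argv)>5 else (300,190,420,280)
s=sense();print(s['time_s'],s['eef_pos'],s['wrist_force'],s['joints'][6])
b=(.469,.188,.159)
A=cam('side');overlay('side','pics/a.png',(bx,by),b,box,5,A)
A=cam('top');overlay('top','pics/b.png',(bx,by),b,tb,5,A)
a=cv2.imread('pics/a.png');c=cv2.imread('pics/b.png')
h=max(a.shape[0],c.shape[0]);pad=lambda i:cv2.copyMakeBorder(i,0,h-i.shape[0],0,0,cv2.BORDER_CONSTANT)
o=np.hstack([pad(a),pad(c)]);k=min(800/o.shape[1],600/o.shape[0]);o=cv2.resize(o,None,fx=k,fy=k,interpolation=cv2.INTER_AREA)
cv2.imwrite(f'pics/{tag}.png',np.clip(o.astype(float)*1.6,0,255).astype('uint8'))
E
python3 look.py l7 .448 -.117 220,170,320,290 310,190,390,280
```

```text
8.05 [ 0.43302189 -0.21837599  0.01426837] [-0.24925292  0.17468773 -0.96314424] 2.2028672412198524
```

View pics/l7.png

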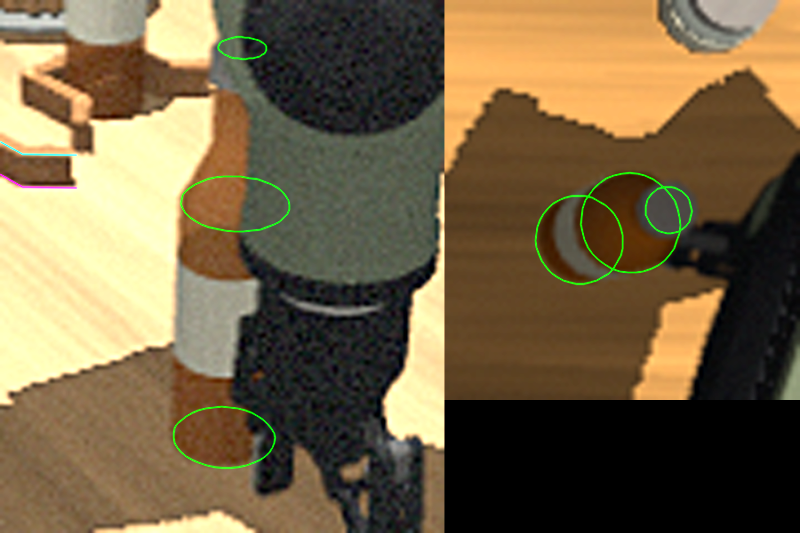

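>>> {"method": "drive_tool", "body": {"jaw": [0, 0, 0, 0, 0], "linear": [[0, 1, 0], [0, 2, 0], [0, 3, 0], [1, 4, 0], [1, 5, 0]], "turn": [0, 0, 0, 0, 0]}}

```text
time_s: 8.57
eef_pos: [0.4341, -0.2146, 0.0145]
eef_rot: [[0.001, 0.15, 0.989], [-0.001, 0.989, -0.15], [-1.0, -0.001, 0.001]]
wrist_force: [-1.2, -4.9, 4.7]
gripper_width: 0.0856
```

```bash
python3 look.py l8 .448 -.117 220,170,320,290 310,190,390,280
```

```text
8.5667 [ 0.43407517 -0.21460596  0.01450002] [-1.15699323 -4.92739637  4.70962589] 2.195787585191728
```

View pics/l8.png

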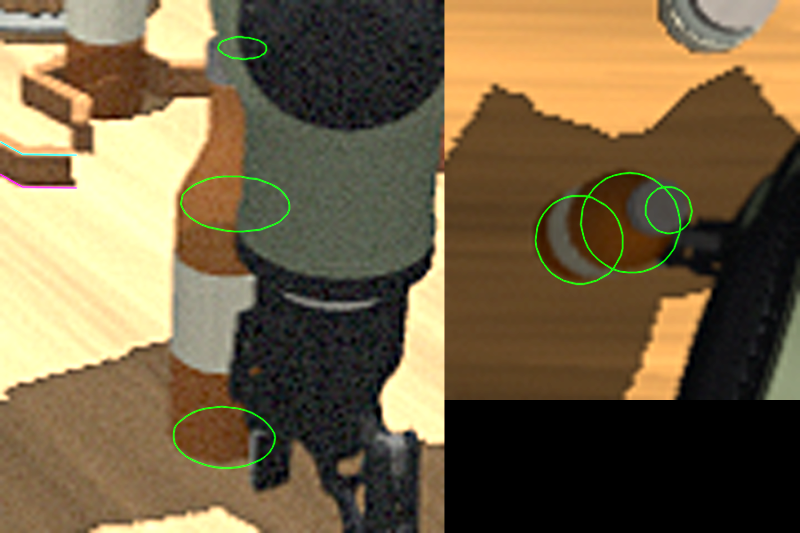

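The stopper moved but the base didn't, so the bottle is starting to tip at this contact height. I'll back off straight away.

>>> {"method": "drive_tool", "body": {"jaw": [0, 0, 0, 0, 0, 0, 0, 0], "linear": [[0, -2, 0], [-1, -4, 0], [-1, -7, 0], [-2, -12, 0], [-3, -18, 0], [-4, -25, 0], [-5, -30, 0], [-5, -30, 0]], "turn": [0, 0, 0, 0, 0, 0, 0, 0]}}

```text
time_s: 9.33
eef_pos: [0.4286, -0.2454, 0.0143]
eef_rot: [[0.0, 0.151, 0.989], [-0.001, 0.989, -0.151], [-1.0, -0.001, 0.0]]
wrist_force: [-0.1, -0.4, -0.5]
gripper_width: 0.0855
```

```bash
python3 look.py l9 .448 -.117 220,170,320,290 310,190,390,280
```

```text
9.3333 [ 0.42857359 -0.24536384  0.01431729] [-0.12705868 -0.35110295 -0.52244525] 2.237937480660399
```

View pics/l9.png

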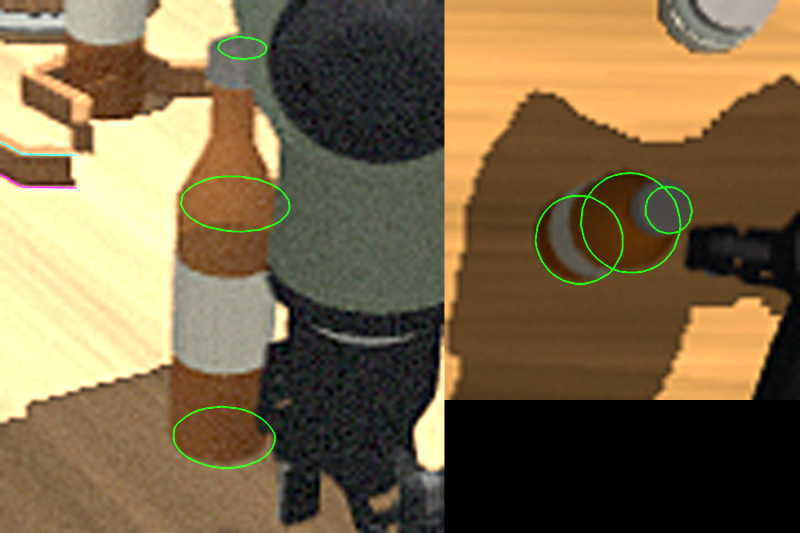

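Compared with the picture before contact, the bottle now stands upright about 4 mm farther along, and its image is the same as it was during contact. So it slid upright rather than tipping (about 5 N sideways, with the finger's friction holding its rear down). I'll continue in small steps and check tilt each time.

```bash
python3 look.py l10 .4475 -.1125 220,170,320,290 310,190,390,280
```

```text
9.4333 [ 0.42883368 -0.24408571  0.0142516 ] [ 0.72601309  0.60301575 -0.30172784] 2.237135417262899
```

View pics/l10.png

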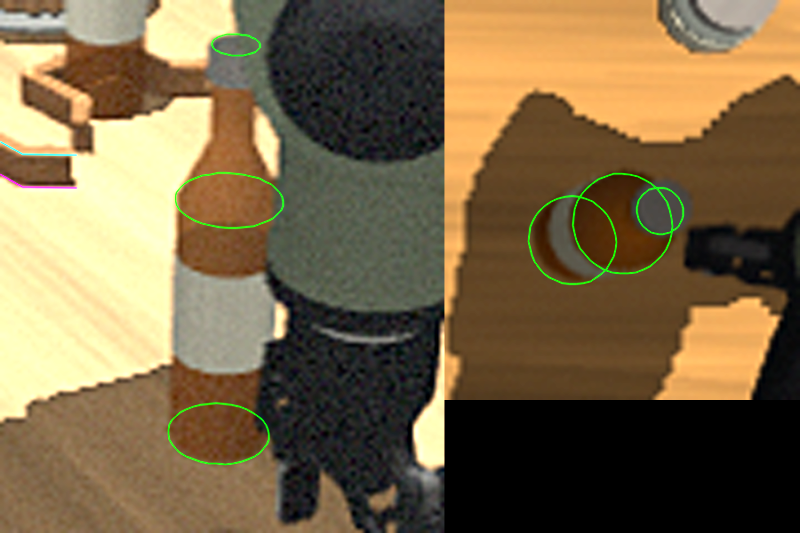

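>>> {"method": "drive_tool", "body": {"jaw": [0, 0, 0, 0, 0, 0, 0, 0, 0, 0], "linear": [[1, 8, 0], [2, 16, 0], [3, 22, 0], [4, 26, 0], [4, 29, 0], [5, 31, 0], [5, 33, 0], [5, 35, 0], [6, 37, 0], [6, 39, 0]], "turn": [0, 0, 0, 0, 0, 0, 0, 0, 0, 0]}}

```text
time_s: 10.37
eef_pos: [0.4352, -0.2056, 0.0145]
eef_rot: [[0.001, 0.15, 0.989], [-0.001, 0.989, -0.15], [-1.0, -0.001, 0.001]]
wrist_force: [-2.7, -5.7, 3.5]
gripper_width: 0.0851
```

```bash
python3 look.py l11 .4492 -.105 220,170,320,290 310,190,390,280
```

```text
10.3667 [ 0.43519253 -0.20555714  0.01453678] [-2.70140707 -5.71203827  3.4540743 ] 2.1833796521052173
```

View pics/l11.png

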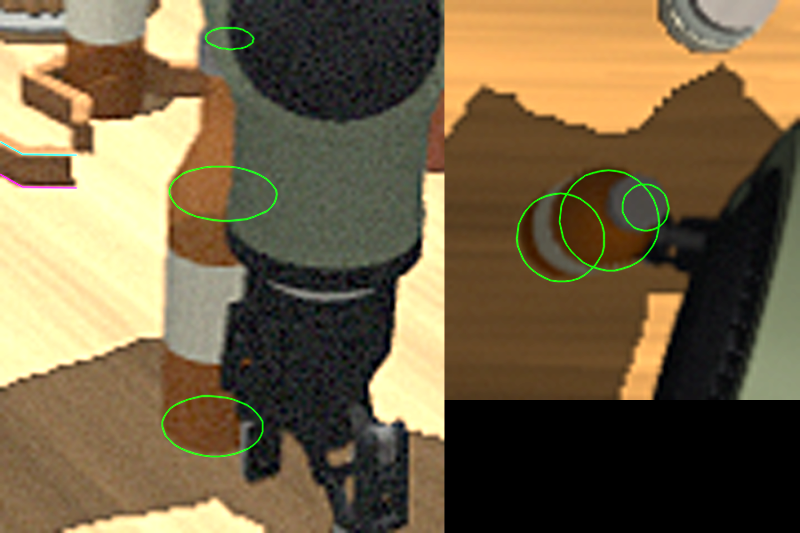

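Stopper and base advance together (about 8 mm for 9 mm of push), so it slides upright. Continuing.

>>> {"method": "drive_tool", "body": {"jaw": [0, 0, 0, 0, 0, 0, 0, 0, 0, 0], "linear": [[0, 1, 0], [0, 3, -1], [1, 5, -1], [1, 7, -1], [1, 10, -1], [2, 13, -1], [2, 16, -1], [3, 19, -1], [3, 22, -1], [4, 25, -1]], "turn": [0, 0, 0, 0, 0, 0, 0, 0, 0, 0]}}

```text
time_s: 11.3
eef_pos: [0.4389, -0.1804, 0.0134]
eef_rot: [[0.0, 0.15, 0.989], [-0.001, 0.989, -0.15], [-1.0, -0.001, 0.0]]
wrist_force: [-0.3, -5.1, 4.2]
gripper_width: 0.0857
```

```bash
python3 look.py l12 .4525 -.080 210,160,320,280 290,190,390,280
```

```text
11.3 [ 0.43893615 -0.18035786  0.0134306 ] [-0.28961164 -5.13405833  4.21156597] 2.1483306435231793
```

View pics/l12.png

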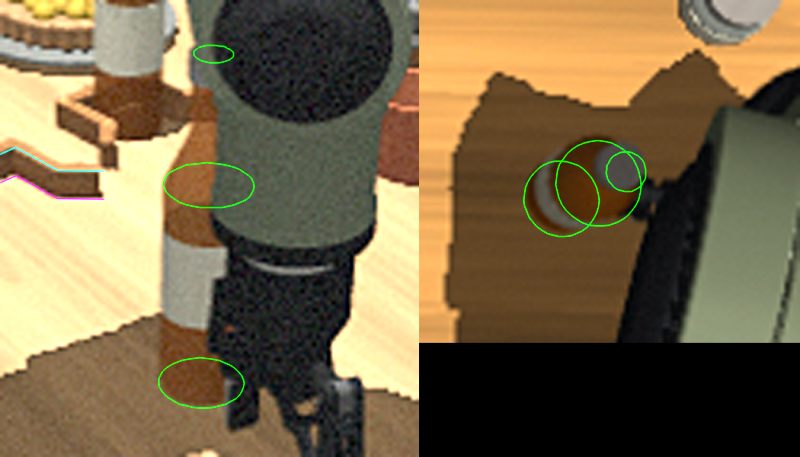

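```bash
cat > stop.py <<'E'
from h import *
import sys
# stopper blob in top view near the guess -> axis at z=.24
def stopper(g,save=None):
    im,R,p=cam('top');c=proj(im,R,p,[[g[0],g[1],.23]])[0].round().astype(int)
    w=14;f=im['frame'][c[1]-w:c[1]+w,c[0]-w:c[0]+w].astype(int)
    b,gr,r=f[...,0],f[...,1],f[...,2]
    m=((abs(b-r)<22)&(b>55)&(gr>55)).astype('uint8')
    n,l,st,ce=cv2.connectedComponentsWithStats(m,connectivity=4)
    best=max(range(1,n),key=lambda i:st[i,4]-3*np.hypot(*(ce[i]-w)) if st[i,4]>15 else -99)
    q=ce[best]+c-w
    if save:
        o=cv2.resize(im['frame'][c[1]-w:c[1]+w,c[0]-w:c[0]+w],None,fx=16,fy=16,interpolation=cv2.INTER_NEAREST);o[np.kron((l==best),np.ones((16,16)))>0,1]=200;cv2.imwrite(save,o)
    return st[best,4],onz(im,R,p,*q,.235)[:2].round(4),q.round(1)
if __name__=='__main__':
    print(stopper((float(sys.argv[1]),float(sys.argv[2])),'pics/'+sys.argv[3]+'.png'),sense()['eef_pos'])
E
python3 stop.py .454 -.08 st1
```

```text
Traceback (most recent call last):
  File "stop.py", line 16, in <module>
    print(stopper((float(sys.argv[1]),float(sys.argv[2])),'pics/'+sys.argv[3]+'.png'),sense()['eef_pos'])
          ~~~~~~~^^^^^^^^^^^^^^^^^^^^^^^^^^^^^^^^^^^^^^^^^^^^^^^^^^^^^^^^^^^^^^^^^^^^
  File "stop.py", line 10, in stopper
    best=max(range(1,n),key=lambda i:st[i,4]-3*np.hypot(*(ce[i]-w)) if st[i,4]>15 else -99)
ValueError: max() iterable argument is empty
```

Run:
```python
from h import *
im,R,p=cam('top');c=proj(im,R,p,[[.454,-.08,.23]])[0].round().astype(int);print(c)
w=14;f=im['frame'][c[1]-w:c[1]+w,c[0]-w:c[0]+w];print(f[w-6:w+6:2,w-8:w+8:2].tolist())
cv2.imwrite('pics/st1.png',np.clip(cv2.resize(f,None,fx=16,fy=16,interpolation=cv2.INTER_NEAREST)*2.5,0,255).astype('uint8'))
```

```text
[343 234]
[[[5, 21, 40], [2, 20, 39], [17, 26, 39], [41, 43, 46], [46, 47, 48], [40, 44, 48], [27, 45, 60], [24, 45, 63]], [[2, 22, 43], [23, 30, 41], [43, 45, 47], [41, 45, 46], [44, 45, 48], [43, 44, 47], [43, 44, 46], [26, 45, 64]], [[6, 25, 48], [36, 37, 40], [44, 46, 48], [43, 44, 47], [44, 46, 47], [43, 45, 48], [42, 44, 46], [35, 43, 50]], [[5, 25, 48], [36, 38, 40], [45, 47, 49], [45, 47, 48], [43, 46, 48], [43, 45, 47], [44, 47, 48], [38, 43, 48]], [[2, 26, 51], [34, 36, 39], [47, 48, 50], [44, 46, 48], [44, 47, 49], [43, 45, 47], [45, 46, 49], [18, 20, 24]], [[6, 30, 58], [14, 31, 50], [37, 39, 41], [45, 46, 48], [46, 47, 50], [48, 49, 51], [34, 38, 43], [12, 10, 10]]]
```

View pics/st1.png

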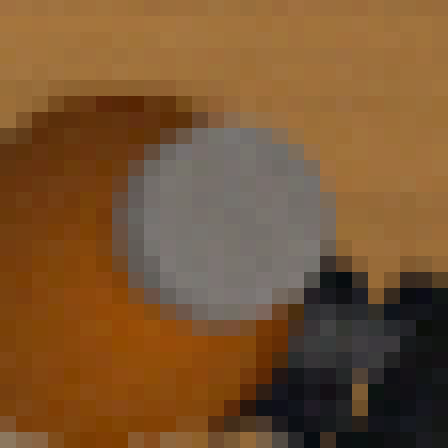

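```bash
sed -i 's/m=((abs(b-r)<22).*$/m=((abs(b-r)<0.13*r+3)\&(r>38)).astype("uint8");m=cv2.morphologyEx(m,cv2.MORPH_OPEN,np.ones((3,3),"uint8"))/' stop.py; python3 stop.py .454 -.08 st2
```

```text
(np.int32(118), array([ 0.4552, -0.0779]), array([342.6, 233.6])) [ 0.43894637 -0.18002295  0.01327075]
```

View pics/st2.png

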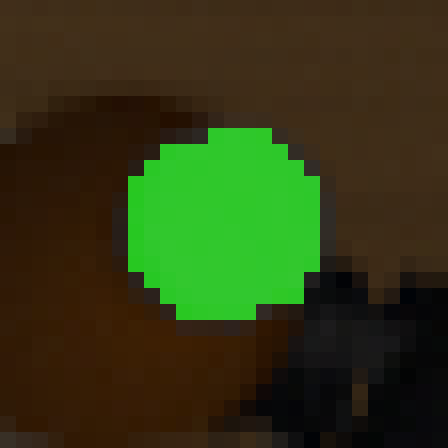

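>>> {"method": "drive_tool", "body": {"jaw": [0, 0, 0, 0, 0, 0, 0, 0, 0, 0], "linear": [[0, 2, 0], [1, 5, 0], [1, 8, 0], [2, 12, 0], [2, 16, 0], [3, 20, 0], [4, 24, 0], [4, 28, 0], [5, 32, 0], [5, 35, 0]], "turn": [0, 0, 0, 0, 0, 0, 0, 0, 0, 0]}}

```text
time_s: 12.38
eef_pos: [0.4441, -0.145, 0.0134]
eef_rot: [[0.0, 0.15, 0.989], [-0.0, 0.989, -0.15], [-1.0, -0.0, 0.0]]
wrist_force: [-0.7, -5.5, 3.7]
gripper_width: 0.0854
```

```bash
python3 stop.py .460 -.043 st3;  python3 look.py l13 .460 -.043 190,150,310,270 270,190,390,280
```

```text
(np.int32(114), array([ 0.4614, -0.0425]), array([327.2, 230.7])) [ 0.44400811 -0.14434142  0.01331204]
12.4333 [ 0.44400811 -0.14434142  0.01331204] [ 0.66478151 -2.70738974  1.72851999] 2.0965990642604813
```

View pics/l13.png

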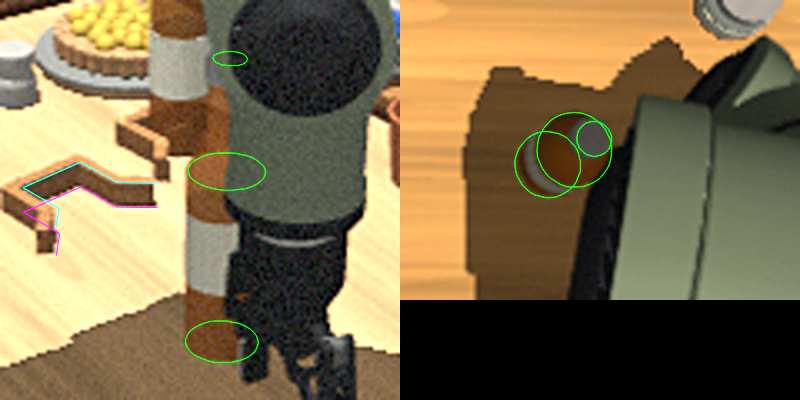

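>>> {"method": "drive_tool", "body": {"jaw": [0, 0, 0, 0, 0, 0, 0, 0, 0, 0], "linear": [[0, 2, 0], [1, 5, 0], [1, 9, 0], [2, 13, 0], [3, 17, 0], [3, 21, 0], [4, 25, 0], [4, 29, 0], [5, 33, 0], [6, 37, 0]], "turn": [0, 0, 0, 0, 0, 0, 0, 0, 0, 0]}}

```text
time_s: 13.37
eef_pos: [0.4499, -0.1081, 0.0134]
eef_rot: [[0.0, 0.15, 0.989], [-0.0, 0.989, -0.15], [-1.0, -0.0, 0.0]]
wrist_force: [-0.8, -6.1, 4.1]
gripper_width: 0.0852
```

```bash
python3 stop.py .466 -.005 st4;  python3 look.py l14 .466 -.006 190,140,310,260 260,190,380,280
```

```text
(np.int32(232), array([ 0.4651, -0.0139]), array([314.8, 229. ])) [ 0.4501592  -0.10725824  0.01331852]
13.4167 [ 0.4501592  -0.10725824  0.01331852] [ 0.22017202 -1.15555088  2.28701632] 2.039435186788873
```

View pics/l14.png

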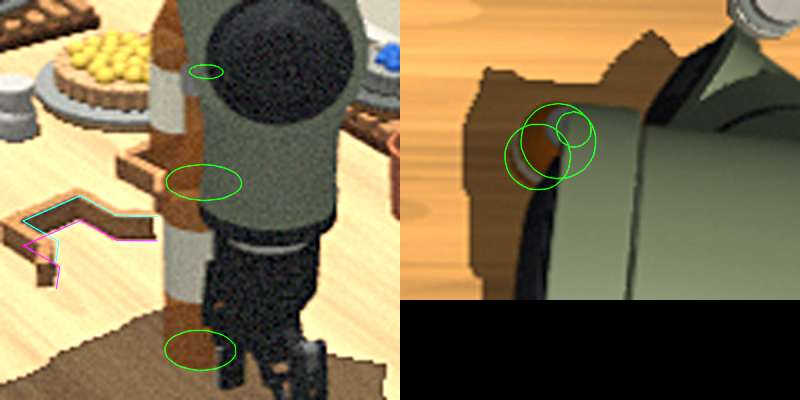

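>>> {"method": "drive_tool", "body": {"jaw": [0, 0, 0, 0, 0, 0, 0, 0, 0, 0], "linear": [[0, 2, 0], [1, 6, 0], [2, 10, 0], [2, 15, 0], [3, 20, 0], [4, 25, 0], [5, 30, 0], [5, 35, 0], [6, 40, 0], [7, 44, 0]], "turn": [0, 0, 0, 0, 0, 0, 0, 0, 0, 0]}}

```text
time_s: 14.35
eef_pos: [0.4569, -0.0641, 0.0134]
eef_rot: [[0.0, 0.15, 0.989], [-0.0, 0.989, -0.15], [-1.0, -0.0, 0.0]]
wrist_force: [-0.9, -5.9, 3.3]
gripper_width: 0.0856
```

```bash
python3 look.py l15 .473 .039 180,130,300,250 190,180,350,280
```

```text
14.35 [ 0.45693468 -0.06408022  0.01337456] [-0.93738251 -5.85794993  3.27571717] 1.969840875611365
```

View pics/l15.png

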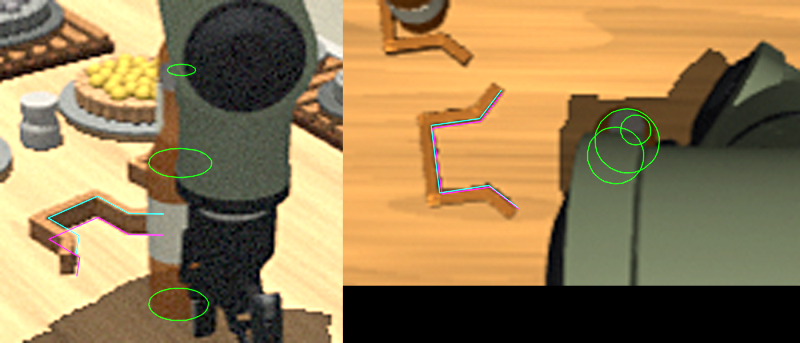

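>>> {"method": "drive_tool", "body": {"jaw": [0, 0, 0, 0, 0, 0, 0, 0, 0, 0], "linear": [[0, 2, 0], [1, 6, 0], [2, 10, 0], [2, 15, 0], [3, 20, 0], [4, 25, 0], [5, 30, 0], [6, 35, 0], [7, 40, 0], [8, 44, 0]], "turn": [0, 0, 0, 0, 0, 0, 0, 0, 0, 0]}}

```text
time_s: 15.28
eef_pos: [0.4649, -0.0202, 0.0134]
eef_rot: [[-0.0, 0.15, 0.989], [-0.0, 0.989, -0.15], [-1.0, -0.0, 0.0]]
wrist_force: [-0.4, -5.4, 4.1]
gripper_width: 0.0858
```

```bash
python3 look.py l16 .479 .081 170,120,290,240 190,180,350,280
python3 - <<'E'
from h import *
A=cam('wrist');cv2.imwrite('pics/w16.png',np.clip(A[0]['frame'].astype(float)*1.5,0,255).astype('uint8'))
E
```

```text
15.2833 [ 0.46486801 -0.02018854  0.01335437] [-0.40860188 -5.38871696  4.09785752] 1.8966922866107425
```

View pics/l16.png

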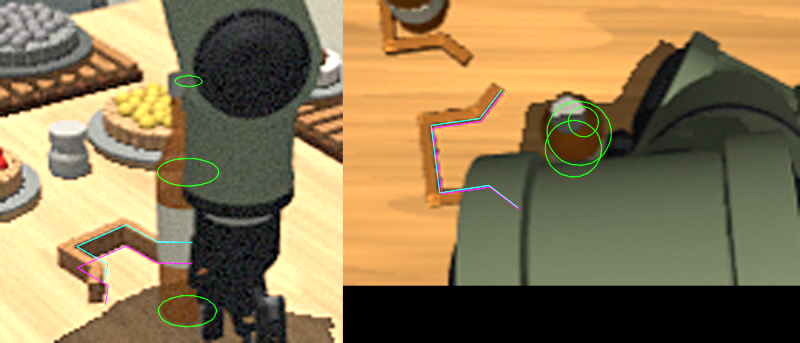

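View pics/w16.png

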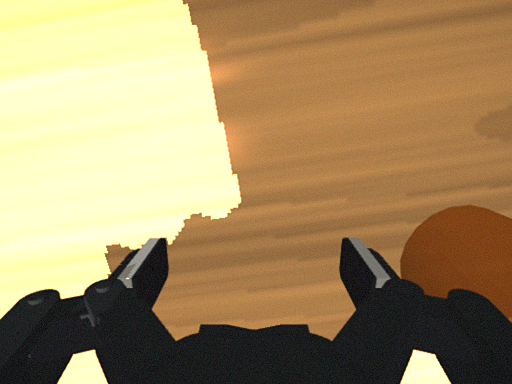

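```bash
python3 stop.py .488 .092 st6
python3 - <<'E'
from h import *
A=cam('side')
overlay('side','pics/s16.png',(.479,.081),None,(205,125,285,240),5,A)
f=cv2.imread('pics/s16.png');cv2.imwrite('pics/s16.png',np.clip(f.astype(float)*1.8,0,255).astype('uint8'))
A=cam('top')
overlay('top','pics/t16.png',(.479,.081),None,(240,190,320,250),8,A)
f=cv2.imread('pics/t16.png');cv2.imwrite('pics/t16.png',np.clip(f.astype(float)*1.8,0,255).astype('uint8'))
E
```

```text
(np.int32(108), array([0.4841, 0.0912]), array([269.2, 220.1])) [ 0.46477758 -0.01996567  0.01320526]
```

View pics/s16.png

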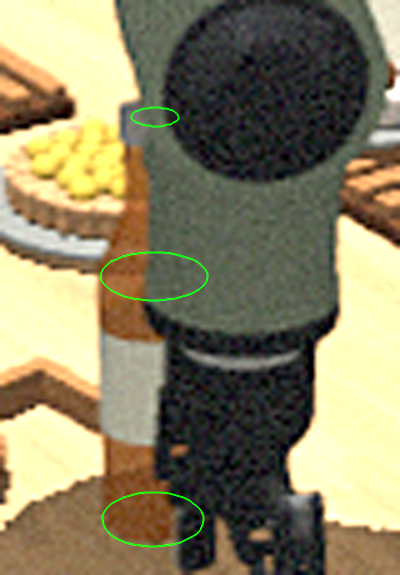

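View pics/t16.png

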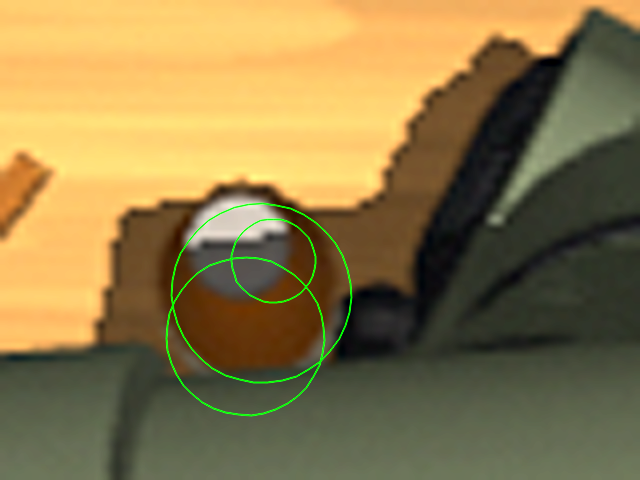

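View pics/st6.png

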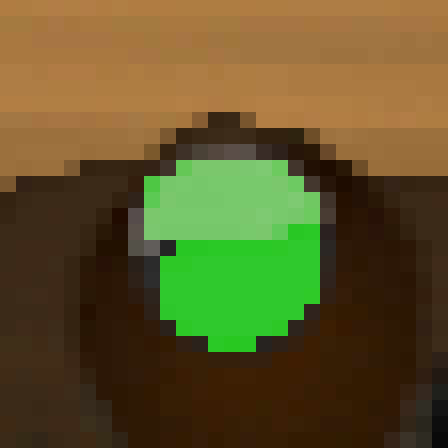

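The top view shows the stopper 8–10 mm ahead of where the base should put it, and the side view shows the same lean, about 2°. I'll back off slowly to let it settle upright.

>>> {"method": "drive_tool", "body": {"jaw": [0, 0, 0, 0, 0, 0], "linear": [[0, -1, 0], [0, -2, 0], [0, -3, 0], [-1, -5, 0], [-1, -8, 0], [-2, -12, 0]], "turn": [0, 0, 0, 0, 0, 0]}}

```text
time_s: 16.08
eef_pos: [0.4631, -0.032, 0.0133]
eef_rot: [[0.0, 0.149, 0.989], [0.0, 0.989, -0.149], [-1.0, 0.0, 0.0]]
wrist_force: [0.6, -0.6, 0.2]
gripper_width: 0.0851
```

```bash
python3 stop.py .484 .088 st7
python3 - <<'E'
from h import *
A=cam('side')
overlay('side','pics/s17.png',(.479,.081),None,(205,125,285,240),5,A)
f=cv2.imread('pics/s17.png');cv2.imwrite('pics/s17.png',np.clip(f.astype(float)*1.8,0,255).astype('uint8'))
A=cam('top')
overlay('top','pics/t17.png',(.479,.081),None,(240,190,320,250),8,A)
f=cv2.imread('pics/t17.png');cv2.imwrite('pics/t17.png',np.clip(f.astype(float)*1.8,0,255).astype('uint8'))
print(sense()['wrist_force'])
E
```

```text
(np.int32(109), array([0.4815, 0.0774]), array([275.2, 221.3])) [ 0.46279316 -0.0329977   0.01335164]
[0.18577182 0.17738259 0.05574847]
```

View pics/s17.png

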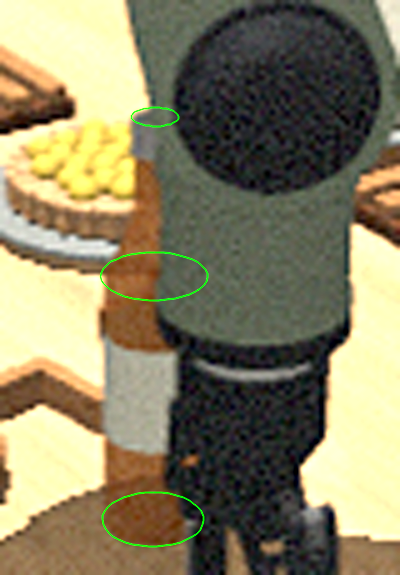

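View pics/t17.png

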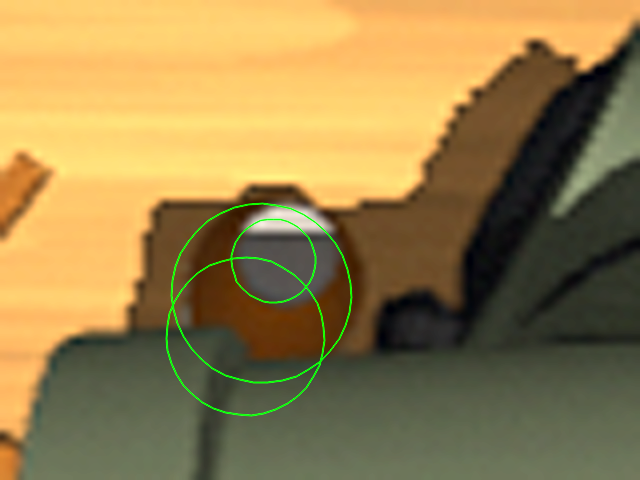

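After backing off, the stopper returned to (0.4815, 0.0774), so the bottle is upright again; it had leaned about 3° at the faster push. I'll realign to the bay heading (about 96.4°) and push more slowly from here.

>>> {"method": "drive_tool", "body": {"jaw": [0, 0, 0, 0, 0, 0, 0, 0], "linear": [[5, -8, 0], [12, -10, 0], [20, -10, 0], [28, -9, 0], [31, -6, 0], [31, -3, 0], [31, -1, 0], [31, -1, 0]], "turn": [0, 5, 10, 15, 15, 15, 15, 15]}}

```text
time_s: 16.9
eef_pos: [0.4936, -0.0323, 0.0132]
eef_rot: [[-0.001, -0.11, 0.994], [0.0, 0.994, 0.11], [-1.0, 0.0, -0.001]]
wrist_force: [0.1, 0.3, -1.0]
gripper_width: 0.085
```

```bash
python3 stop.py .4815 .0774 st8; python3 look.py l18 .4815 .0774 170,120,290,240 190,180,350,280
```

```text
(np.int32(101), array([0.4825, 0.0766]), array([275.5, 220.8])) [ 0.49355011 -0.03253727  0.01322231]
16.95 [ 0.49355011 -0.03253727  0.01322231] [-0.07115019  0.42084934 -0.26891874] 2.0586764745152664
```

View pics/l18.png

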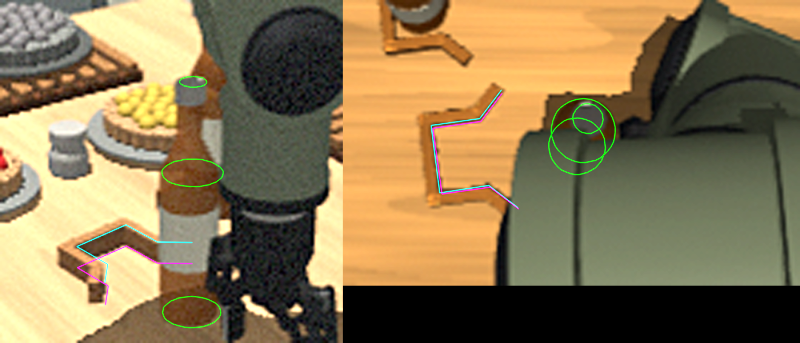

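View pics/st8.png

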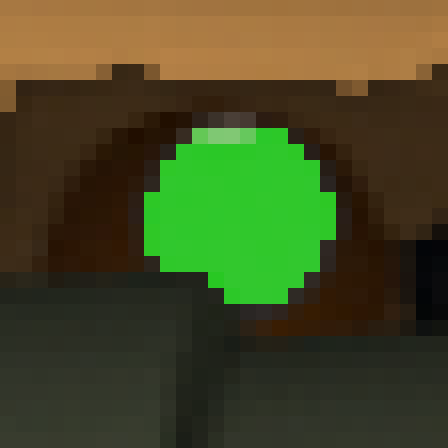

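>>> {"method": "drive_tool", "body": {"jaw": [0, 0, 0, 0, 0, 0, 0, 0, 0, 0], "linear": [[0, 4, 0], [-1, 7, 0], [-1, 8, 0], [-1, 9, 0], [-1, 11, 0], [-1, 13, 0], [-2, 15, 0], [-2, 17, 0], [-2, 19, 0], [-2, 21, 0]], "turn": [0, 0, 0, 0, 0, 0, 0, 0, 0, 0]}}

```text
time_s: 17.88
eef_pos: [0.4923, -0.0125, 0.0135]
eef_rot: [[0.001, -0.111, 0.994], [-0.001, 0.994, 0.111], [-1.0, -0.001, 0.001]]
wrist_force: [1.4, -5.0, 2.9]
gripper_width: 0.0854
```

```bash
python3 stop.py .480 .09 st9; python3 look.py l19 .4803 .0893 170,120,290,240 190,180,350,280
```

```text
(np.int32(108), array([0.4804, 0.0891]), array([270.1, 221.7])) [ 0.49235637 -0.01199256  0.01350066]
17.9333 [ 0.49235637 -0.01199256  0.01350066] [ 1.09160873 -5.5998516   4.12476652] 2.027787352672572
```

View pics/l19.png

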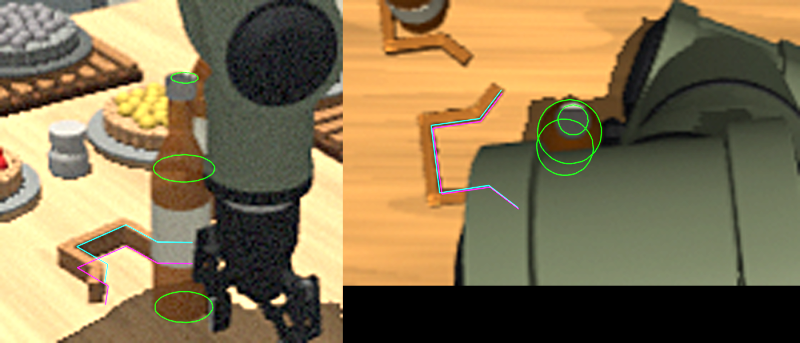

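View pics/st9.png

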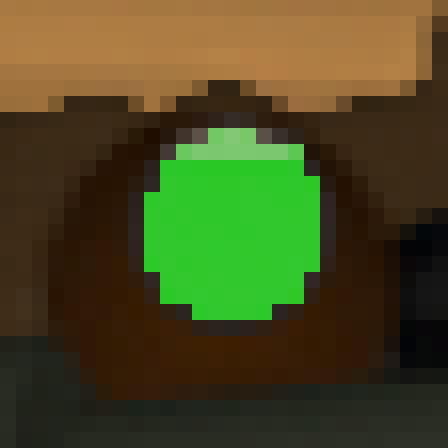

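>>> {"method": "drive_tool", "body": {"jaw": [0, 0, 0, 0, 0, 0, 0, 0, 0, 0], "linear": [[0, 1, 0], [0, 3, 0], [-1, 5, 0], [-1, 7, 0], [-1, 9, 0], [-1, 11, 0], [-1, 13, 0], [-2, 15, 0], [-2, 17, 0], [-2, 19, 0]], "turn": [0, 0, 0, 0, 0, 0, 0, 0, 0, 0]}}

```text
time_s: 18.87
eef_pos: [0.4901, 0.0067, 0.0134]
eef_rot: [[0.0, -0.111, 0.994], [-0.0, 0.994, 0.111], [-1.0, -0.001, 0.0]]
wrist_force: [1.2, -5.6, 3.8]
gripper_width: 0.0859
```

```bash
python3 stop.py .478 .108 st10; python3 look.py l20 .478 .108 170,120,290,240 190,180,350,280
```

```text
(np.int32(111), array([0.478 , 0.1083]), array([261.7, 222.6])) [0.49015212 0.00716524 0.01339539]
18.9167 [0.49015212 0.00716524 0.01339539] [ 0.68562002 -5.28922888  3.69387086] 1.999262302159644
```

View pics/l20.png

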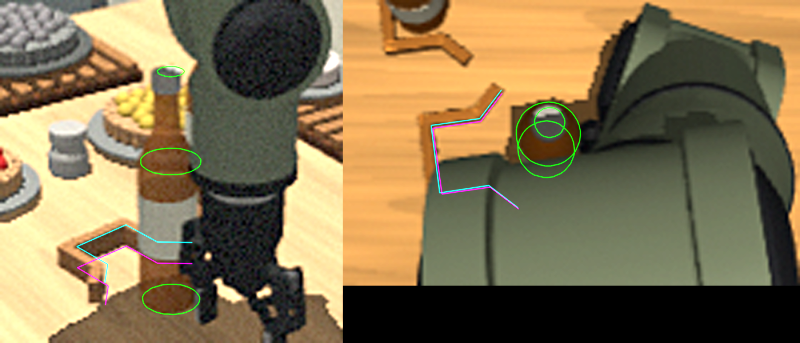

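View pics/st10.png

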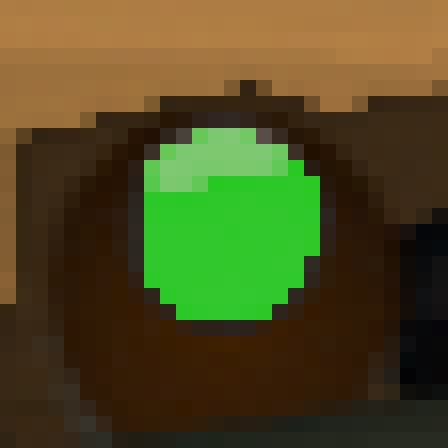

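>>> {"method": "drive_tool", "body": {"jaw": [0, 0, 0, 0, 0, 0, 0, 0, 0, 0], "linear": [[0, 1, 0], [0, 3, 0], [-1, 5, 0], [-1, 7, 0], [-1, 9, 0], [-1, 11, 0], [-2, 13, 0], [-2, 15, 0], [-2, 17, 0], [-2, 19, 0]], "turn": [0, 0, 0, 0, 0, 0, 0, 0, 0, 0]}}

```text
time_s: 19.85
eef_pos: [0.488, 0.0258, 0.0133]
eef_rot: [[0.0, -0.111, 0.994], [-0.0, 0.994, 0.111], [-1.0, -0.0, 0.0]]
wrist_force: [1.3, -5.6, 3.4]
gripper_width: 0.085
```

```bash
python3 stop.py .476 .127 st11; python3 look.py l21 .476 .127 170,120,290,240 190,180,350,280
```

```text
(np.int32(113), array([0.4756, 0.1279]), array([253.2, 223.5])) [0.48802406 0.02624865 0.01330656]
19.9 [0.48802406 0.02624865 0.01330656] [ 1.01290531 -4.29642027  3.80498609] 1.9702925490456114
```

View pics/l21.png

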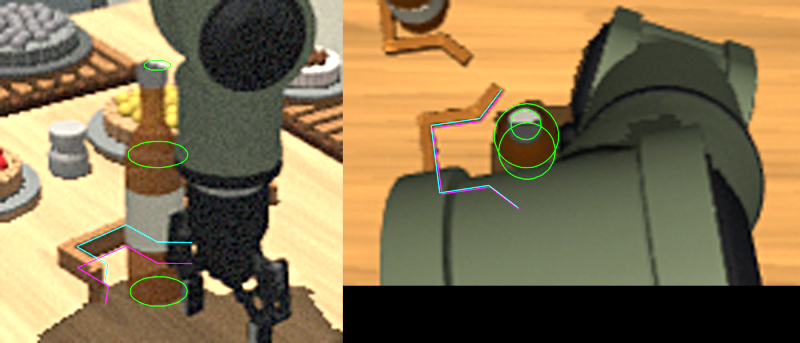

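>>> {"method": "drive_tool", "body": {"jaw": [0, 0, 0, 0, 0, 0, 0, 0, 0, 0], "linear": [[0, 1, 0], [0, 3, 0], [-1, 5, 0], [-1, 7, 0], [-1, 9, 0], [-1, 11, 0], [-1, 13, 0], [-2, 15, 0], [-2, 17, 0], [-2, 19, 0]], "turn": [0, 0, 0, 0, 0, 0, 0, 0, 0, 0]}}

```text
time_s: 20.83
eef_pos: [0.486, 0.0448, 0.0133]
eef_rot: [[-0.0, -0.111, 0.994], [-0.0, 0.994, 0.111], [-1.0, -0.0, -0.0]]
wrist_force: [-0.2, -5.2, 3.3]
gripper_width: 0.0854
```

```bash
python3 stop.py .474 .147 st12; python3 look.py l22 .474 .146 170,120,270,220 190,180,310,270
python3 - <<'E'
from h import *
A=cam('wrist');cv2.imwrite('pics/w22.png',np.clip(A[0]['frame'].astype(float)*1.5,0,255).astype('uint8'))
E
```

```text
(np.int32(113), array([0.4734, 0.1468]), array([245. , 224.3])) [0.48593136 0.04532199 0.01328915]
20.8833 [0.48593136 0.04532199 0.01328915] [ 0.78841085 -4.31356906  2.53148741] 1.9407721578705246
```

View pics/l22.png

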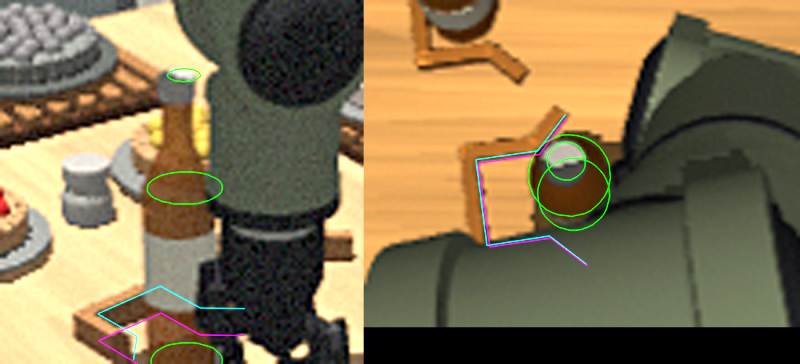

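View pics/w22.png

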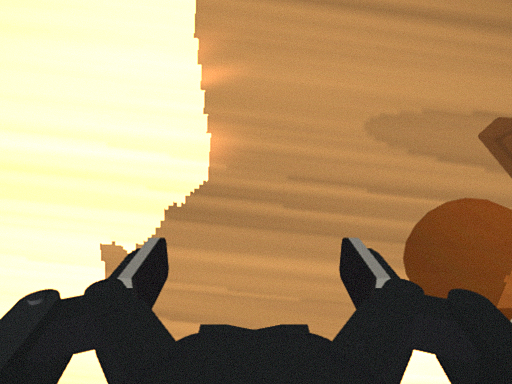

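Run:
```python
from h import *
A=cam('wrist');im,R,p=A
f=cv2.resize(im['frame'][90:260,380:512],None,fx=4,fy=4,interpolation=cv2.INTER_CUBIC)
b=(.469,.188,.159)
for z,c in((.025,(255,255,0)),(0,(255,0,255))):
    q=((proj(im,R,p,baypts(b,z))-[380,90]+.5)*4).astype(np.int32);cv2.polylines(f,[q[:3]],False,c,1)
q=((proj(im,R,p,circ((.4730,.1465),.028,0))-[380,90]+.5)*4).astype(np.int32);cv2.polylines(f,[q],True,(0,255,0),1)
cv2.imwrite('pics/w22b.png',np.clip(f.astype(float)*1.5,0,255)[:600].astype('uint8'))
```

```text
(no output)
```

View pics/w22b.png

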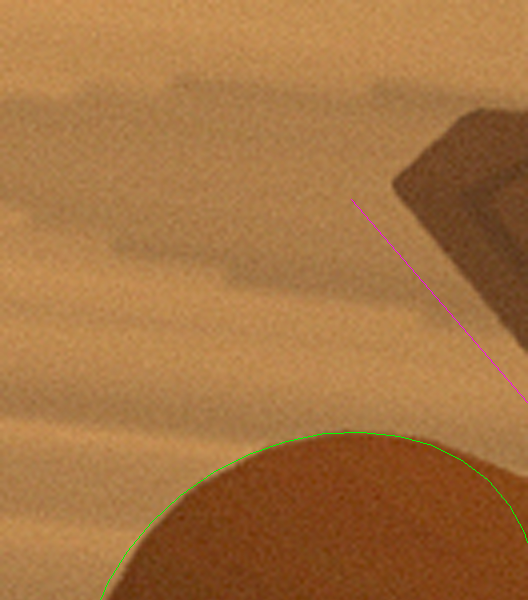

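>>> {"method": "drive_tool", "body": {"jaw": [0, 0, 0, 0, 0, 0, 0, 0, 0, 0], "linear": [[0, 1, 0], [0, 3, 0], [-1, 5, 0], [-1, 7, 0], [-1, 9, 0], [-1, 11, 0], [-1, 13, 0], [-2, 15, 0], [-2, 17, 0], [-2, 19, 0]], "turn": [0, 0, 0, 0, 0, 0, 0, 0, 0, 0]}}

```text
time_s: 21.92
eef_pos: [0.484, 0.0639, 0.0133]
eef_rot: [[0.0, -0.111, 0.994], [-0.0, 0.994, 0.111], [-1.0, -0.0, 0.0]]
wrist_force: [-0.0, -4.4, 3.5]
gripper_width: 0.0855
```

```bash
python3 stop.py .471 .166 st13
cat > wl.py <<'E'
from h import *
import sys
tag=sys.argv[1];bx,by=float(sys.argv[2]),float(sys.argv[3]);b=tuple(float(v) for v in sys.argv[4].split(','))
s=sense();print(s['time_s'],s['eef_pos'],s['wrist_force'])
A=cam('wrist');im,R,p=A
f=cv2.resize(im['frame'][100:340,312:512],None,fx=2,fy=2.,interpolation=cv2.INTER_CUBIC)
def pl(P,c,im,R,p,f,o,k):
    q=((proj(im,R,p,P)-o+.5)*k).astype(np.int32);cv2.polylines(f,[q],False,c,1)
pl(baypts(b,.025),(255,255,0),im,R,p,f,[312,100],2);pl(baypts(b,0),(255,0,255),im,R,p,f,[312,100],2)
pl(circ((bx,by),.028,0),(0,255,0),im,R,p,f,[312,100],2)
A=cam('top');im,R,p=A
g=cv2.resize(im['frame'][185:265,200:280],None,fx=5,fy=5,interpolation=cv2.INTER_CUBIC)
pl(baypts(b,.025),(255,255,0),im,R,p,g,[200,185],5);pl(circ((bx,by),.014,.24),(0,255,0),im,R,p,g,[200,185],5)
g=cv2.copyMakeBorder(g,0,80,0,0,cv2.BORDER_CONSTANT)
cv2.imwrite('pics/'+tag+'.png',np.clip(np.hstack([f,g]).astype(float)*1.5,0,255).astype('uint8'))
E
python3 wl.py w23 .471 .1655 .468,.191,.159
```

```text
(np.int32(120), array([0.471 , 0.1668]), array([236.2, 225.2])) [0.48398886 0.06441073 0.01331309]
21.9667 [0.48398886 0.06441073 0.01331309] [ 0.63147269 -4.91794797  3.29898485]
```

View pics/w23.png

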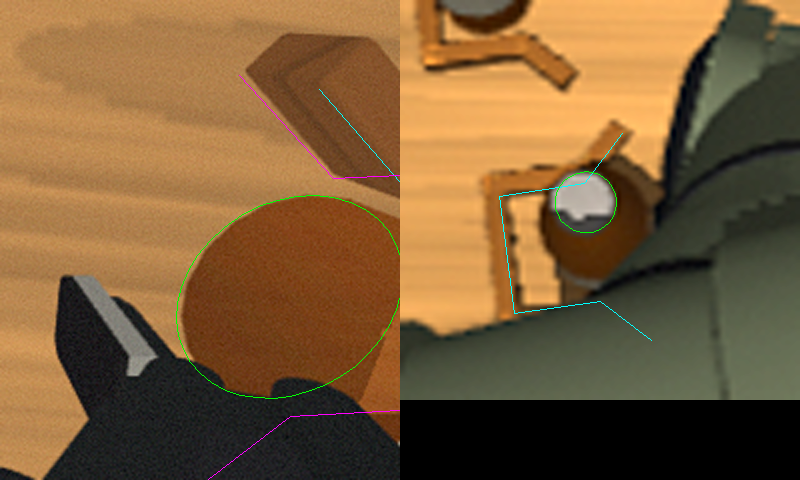

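>>> {"method": "drive_tool", "body": {"jaw": [0, 0, 0, 0, 0, 0, 0, 0, 0, 0], "linear": [[0, 1, 0], [0, 3, 0], [-1, 5, 0], [-1, 7, 0], [-1, 9, 0], [-1, 11, 0], [-2, 13, 0], [-2, 15, 0], [-2, 17, 0], [-2, 19, 0]], "turn": [0, 0, 0, 0, 0, 0, 0, 0, 0, 0]}}

```text
time_s: 22.9
eef_pos: [0.482, 0.0829, 0.0133]
eef_rot: [[0.0, -0.111, 0.994], [-0.0, 0.994, 0.111], [-1.0, -0.0, -0.0]]
wrist_force: [0.0, -5.5, 2.7]
gripper_width: 0.0856
```

```bash
python3 stop.py .469 .185 st14; python3 wl.py w24 .469 .185 .468,.191,.159
```

```text
(np.int32(113), array([0.4689, 0.1863]), array([227.7, 226. ])) [0.48198382 0.08337134 0.0133038 ]
22.95 [0.48198382 0.08337134 0.0133038 ] [ 0.15708255 -3.70585029  3.37147157]
```

View pics/w24.png

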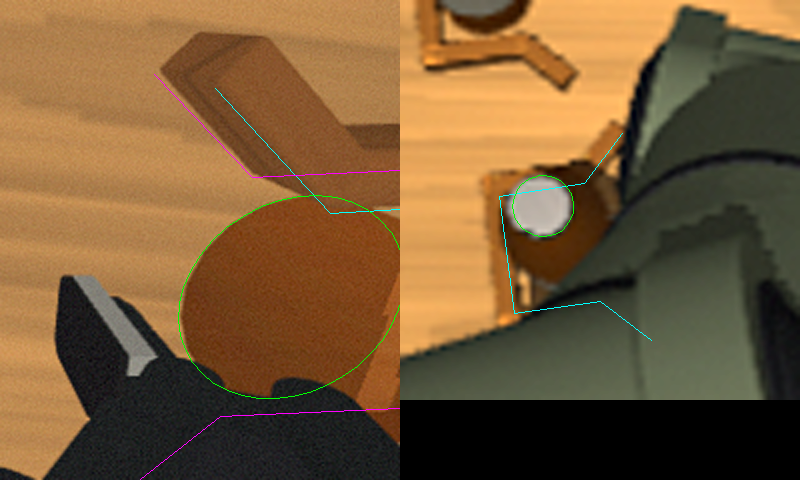

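>>> {"method": "drive_tool", "body": {"jaw": [0, 0, 0, 0, 0], "linear": [[0, 1, 0], [0, 2, 0], [0, 3, 0], [-1, 4, 0], [-1, 4, 0]], "turn": [0, 0, 0, 0, 0]}}

```text
time_s: 23.47
eef_pos: [0.4809, 0.087, 0.0133]
eef_rot: [[-0.0, -0.111, 0.994], [-0.0, 0.994, 0.111], [-1.0, -0.0, -0.0]]
wrist_force: [1.0, -4.8, 3.0]
gripper_width: 0.0858
```

```bash
python3 stop.py .468 .189 st15; python3 wl.py w25 .4685 .189 .468,.191,.159
```

```text
(np.int32(116), array([0.4674, 0.191 ]), array([225.7, 226.6])) [0.48100343 0.08696992 0.0133071 ]
23.5167 [0.48100343 0.08696992 0.0133071 ] [ 0.84134788 -3.86848936  1.41136274]
```

View pics/w25.png

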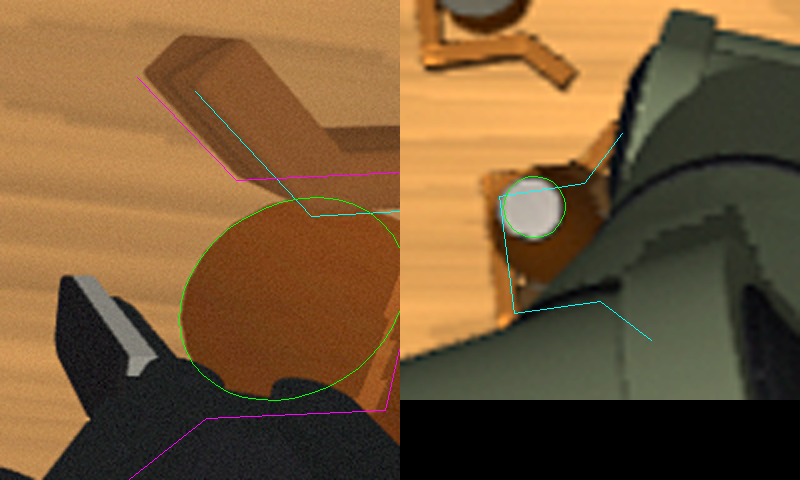

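>>> {"method": "drive_tool", "body": {"jaw": [0, 0, 0], "linear": [[0, 1, 0], [0, 2, 0], [0, 2, 0]], "turn": [0, 0, 0]}}

```text
time_s: 23.87
eef_pos: [0.481, 0.0891, 0.0133]
eef_rot: [[-0.0, -0.112, 0.994], [-0.0, 0.994, 0.112], [-1.0, -0.0, -0.0]]
wrist_force: [1.1, -4.6, 2.5]
gripper_width: 0.0852
```

```bash
python3 stop.py .468 .191 st16; python3 look.py l26 .468 .190 170,120,270,220 190,180,310,270
```

```text
(np.int32(118), array([0.4676, 0.1934]), array([224.6, 226.5])) [0.48099482 0.08908962 0.01329851]
23.9167 [0.48099482 0.08908962 0.01329851] [ 1.20888243 -4.41193386  3.51895142] 1.8713732356973816
```

View pics/l26.png

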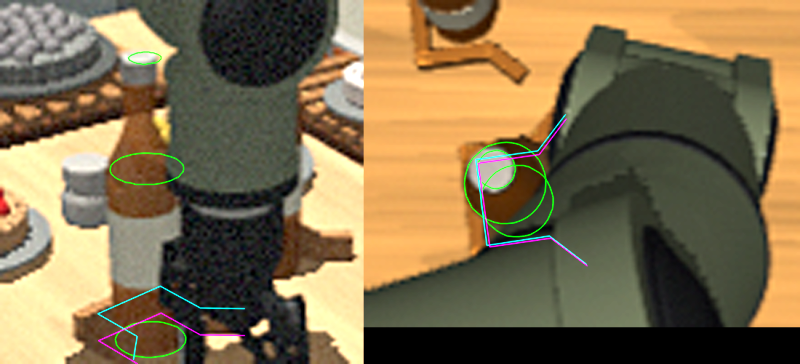

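>>> {"method": "drive_tool", "body": {"jaw": [0, 0, 0], "linear": [[0, 1, 0], [0, 1, 0], [0, 1, 0]], "turn": [0, 0, 0]}}

```text
time_s: 24.27
eef_pos: [0.4811, 0.0896, 0.0134]
eef_rot: [[0.0, -0.111, 0.994], [-0.001, 0.994, 0.111], [-1.0, -0.001, 0.0]]
wrist_force: [1.2, -8.7, 4.4]
gripper_width: 0.0855
```

```bash
python3 stop.py .468 .193 st17;python3 wl.py w27 .468 .191 .468,.191,.159
```

```text
(np.int32(119), array([0.4678, 0.1941]), array([224.3, 226.4])) [0.48110947 0.08957817 0.013371  ]
24.3167 [0.48110947 0.08957817 0.013371  ] [ 0.17054108 -8.04923995  4.82009082]
```

>>> {"method": "drive_tool", "body": {"jaw": [0, 0, 0], "linear": [[0, 1, 0], [0, 1, 0], [0, 1, 0]], "turn": [0, 0, 0]}}

```text
time_s: 24.67
eef_pos: [0.4813, 0.0899, 0.0135]
eef_rot: [[0.001, -0.11, 0.994], [-0.001, 0.994, 0.11], [-1.0, -0.001, 0.001]]
wrist_force: [1.4, -13.2, 8.2]
gripper_width: 0.0853
```

```bash
python3 stop.py .468 .193 st18; python3 wl.py w28 .468 .192 .468,.191,.159
```

```text
(np.int32(112), array([0.4679, 0.1948]), array([224. , 226.3])) [0.48124174 0.08990987 0.01347012]
24.7167 [0.48124174 0.08990987 0.01347012] [  1.01390914 -12.89278939   6.93639903]
```

View pics/w28.png

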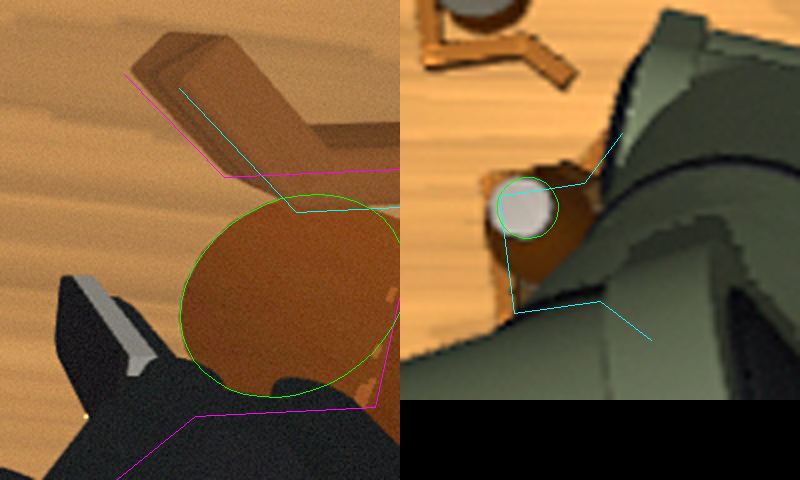

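Force rose to 13 N and the tool stopped advancing: the bottle is up against the back wall. Backing off gently.

>>> {"method": "drive_tool", "body": {"jaw": [0, 0, 0, 0, 0, 0, 0, 0, 0, 0], "linear": [[0, -1, 0], [0, -2, 0], [0, -3, 0], [0, -4, 0], [1, -6, 0], [1, -9, 0], [2, -15, 0], [4, -30, 0], [6, -50, 0], [7, -60, 0]], "turn": [0, 0, 0, 0, 0, 0, 0, 0, 0, 0]}}

```text
time_s: 25.65
eef_pos: [0.4881, 0.0287, 0.0134]
eef_rot: [[0.0, -0.11, 0.994], [-0.001, 0.994, 0.11], [-1.0, -0.001, 0.0]]
wrist_force: [0.6, -0.8, 0.3]
gripper_width: 0.0853
```

```bash
python3 stop.py .468 .193 st19; python3 wl.py w29 .468 .191 .468,.191,.159; python3 look.py l29 .468 .191 170,120,270,220 190,180,310,270
```

```text
(np.int32(121), array([0.4683, 0.1881]), array([226.9, 226.2])) [0.48822848 0.02735708 0.01343903]
25.7 [0.48822848 0.02735708 0.01343903] [ 0.1991541  -4.00602293  0.59839861]
25.8 [0.48802922 0.03049064 0.01331159] [-0.1283076  -0.19978822 -0.83580695] 1.9625563579320304
```

View pics/w29.png

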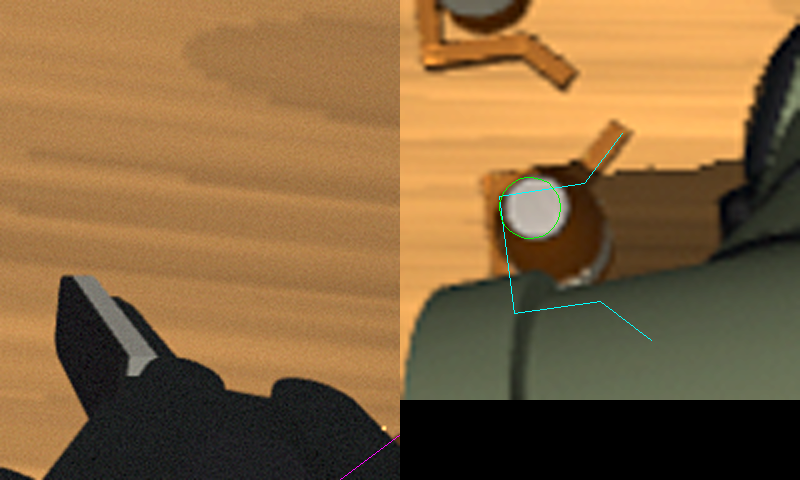

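View pics/l29.png

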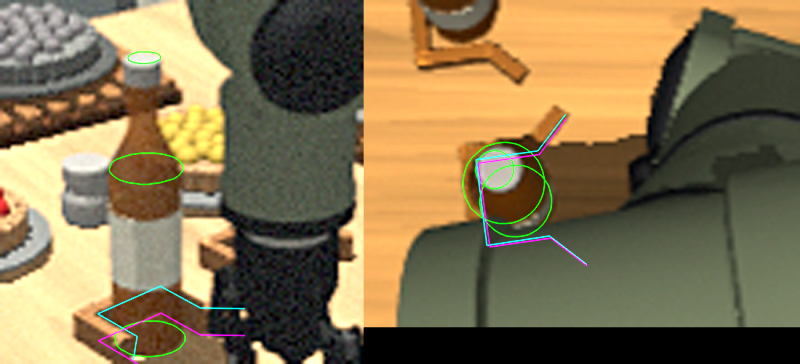

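The bottle stands upright after release. I'll clear the arm up and away and look for any gap at the back wall.

>>> {"method": "drive_tool", "body": {"jaw": [0, 0, 0, 0, 0, 0, 0, 0, 0, 0], "linear": [[0, -30, 5], [0, -50, 20], [0, -60, 60], [0, -60, 100], [0, -60, 140], [0, -60, 180], [0, -60, 220], [0, -60, 260], [0, -60, 300], [0, -60, 330]], "turn": [0, 0, 0, 0, 0, 0, 0, 0, 0, 0]}}

```text
time_s: 26.73
eef_pos: [0.488, -0.028, 0.3465]
eef_rot: [[0.002, -0.113, 0.994], [0.001, 0.994, 0.113], [-1.0, 0.0, 0.002]]
wrist_force: [0.0, 0.8, -0.5]
gripper_width: 0.0853
```

```bash
python3 stop.py .468 .19 st20; python3 look.py l30 .468 .189 175,135,255,225 190,180,280,270
python3 - <<'E'
from h import *
A=cam('wrist');cv2.imwrite('pics/w30.png',A[0]['frame'])
A=cam('top');cv2.imwrite('pics/t30.png',A[0]['frame'])
E
```

```text
(np.int32(121), array([0.4683, 0.1881]), array([226.9, 226.2])) [ 0.48964216 -0.02830147  0.35074331]
26.7833 [ 0.48964216 -0.02830147  0.35074331] [ 1.91645021 -0.83384393  7.36922934] 1.7704793043769305
```

View pics/l30.png

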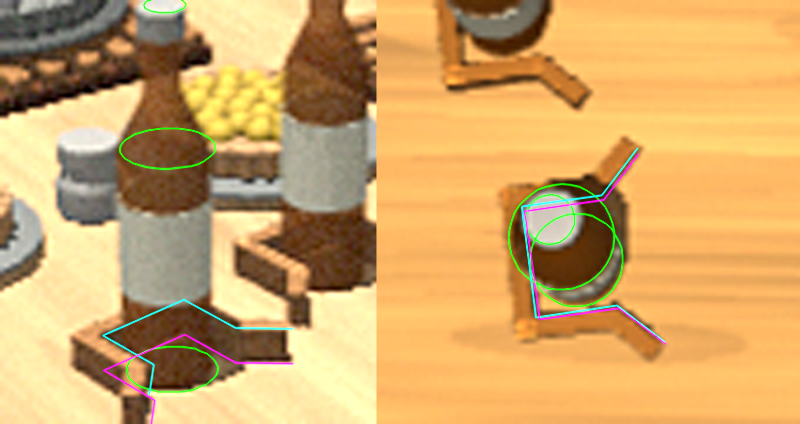

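View pics/w30.png

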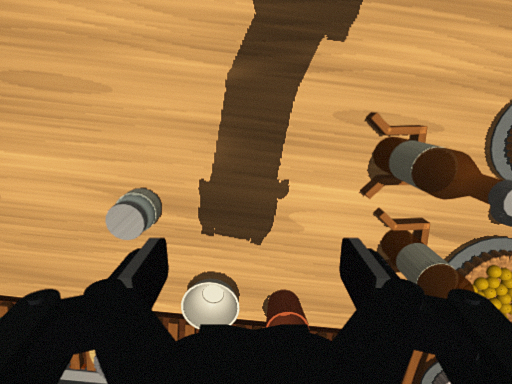

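View pics/t30.png

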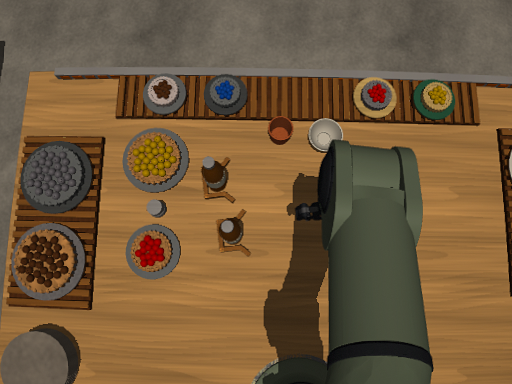

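>>> {"method": "drive_tool", "body": {"jaw": [0, 0, 0, 0, 0, 0, 0, 0, 0, 0], "linear": [[-65, 338, 0], [-65, 338, 0], [-65, 338, 0], [-65, 338, 0], [-65, 338, 0], [-65, 338, 0], [-65, 338, 0], [-65, 338, 0], [-65, 338, 0], [-65, 338, 0]], "turn": [0, 0, 0, 0, 0, 0, 0, 0, 0, 0]}}

```text
time_s: 27.82
eef_pos: [0.421, 0.3126, 0.3413]
eef_rot: [[-0.002, -0.117, 0.993], [-0.002, 0.993, 0.117], [-1.0, -0.001, -0.003]]
wrist_force: [1.2, 0.2, -0.6]
gripper_width: 0.0857
```

Run:
```python
from h import *
A=cam('wrist');cv2.imwrite('pics/w31.png',np.clip(A[0]['frame']*1.5,0,255).astype('uint8'));print(sense()['eef_pos'])
```

```text
[0.42192437 0.31032228 0.34161654]
```

View pics/w31.png

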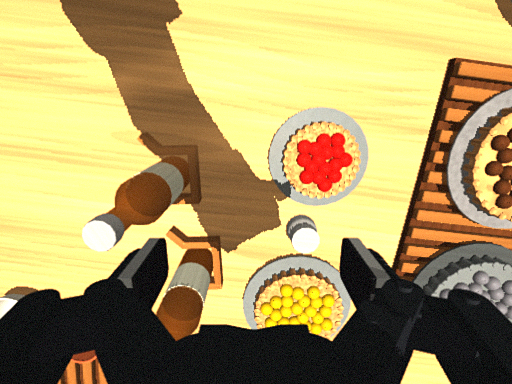

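Run:
```python
from h import *
im,R,p=cam('wrist')
x0,y0,x1,y1=130,120,250,300
f=cv2.resize(im['frame'][y0:y1,x0:x1],None,fx=3.3,fy=3.3,interpolation=cv2.INTER_CUBIC);g=f.copy()
def pl(P,c):
    q=((proj(im,R,p,P)-[x0,y0]+.5)*3.3).astype(np.int32);cv2.polylines(g,[q],False,c,1)
b=(.468,.191,.159)
pl(baypts(b,.025),(255,255,0));pl(baypts(b,0),(255,0,255));pl(circ((.468,.189),.028,0),(0,255,0));pl(circ((.468,.189),.028,.025),(0,255,0))
cv2.imwrite('pics/w32.png',np.clip(np.hstack([f,g]).astype(float)*1.6,0,255).astype('uint8'))
```

```text
(no output)
```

View pics/w32.png

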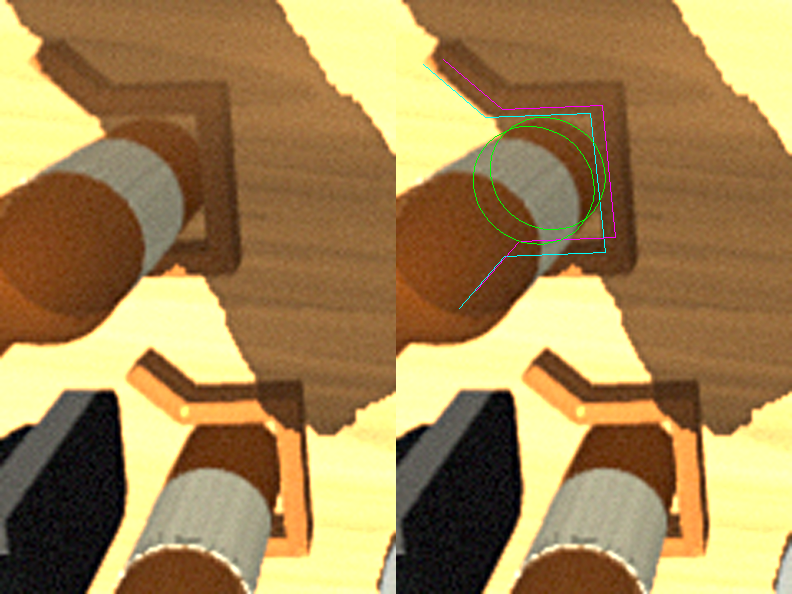

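The enlarged wrist view shows the bottle's rim meeting the back wall's inner edge, much like the parked bottle in its own bay. The gripper is clear, so I'm handing in.

Run:
```python
from h import *
s=sense();print(s['time_s'],s['eef_pos'],s['wrist_force'])
im,R,p=cam('top')
for t in['syrup','jar','tin','bowl','cup']:print(t,[(np.round(a['location'],1).tolist(),round(a['confidence'],2)) for a in eyes.recognise('top',t)[:2]])
print(arm.sign_off())
```

```text
27.9167 [0.42255223 0.30890985 0.34200034] [ 6.11013905e-01 -1.77341919e-01 -3.88982651e-04]
syrup [([230.1, 231.9], 0.84)]
jar [([372.0, 193.0], 0.79), ([229.2, 231.1], 0.63)]
tin []
bowl [([323.0, 134.4], 0.72), ([234.5, 249.2], 0.53)]
cup [([278.5, 128.6], 0.56)]
the job is handed in; nothing more can be done
None
```

The syrup bottle is standing upright in the empty bay, against the back wall within what I can measure (about 1 mm), and I handed the job in at about 28 s. It was never gripped or lifted.

**How it was pushed:** The moves only allow shifts and a turn about the vertical, so the tool could not be leaned back. With the gripper upright, the outer knuckle of the open finger touches the bottle before the fingertip does. I therefore pushed with that knuckle, about 50 mm up, which is above the advised 30 mm and not with the fingertips as asked.

**Tilt:** I pushed slowly and checked the bottle as it went.
- **On the counter:** it leaned about 3° once, at the fastest push (60 mm/s). I backed off, saw it settle upright, turned to the bay's heading and went on at about 25 mm/s.
- **At the back wall:** it leaned about 1.5° during the last push and settled upright when released.

**Last checks:**
- **At the wall:** the tool stopped advancing and the force rose from about 5 N to 13 N. The wrist picture shows the bottle's rim at the wall's inner edge. The stopper, seen from above, put the bottle's centre about 3 mm short of my estimate of home, which is itself only good to 2–3 mm.
- **Clear:** the gripper is open about 0.1 m above and beyond the bottle, touching nothing.
- **Everything else:** the detector put the jar, bowl and cup within about 3 pixels of where they started. It missed the tin in the last check, but the last wrist picture shows it standing between the tarts. I did not re-measure the tarts or the parked bottle; in the pictures they look unmoved.

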